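# Secure battery packs in a transport rack with hold-down bar, pins and sliding lock

## Robot

A 7-joint arm with a two-finger parallel gripper is mounted at the origin on a cart in front of the work surface, level with it; the furniture and walls round the work are solid. World frame = base frame: x ahead of the robot, y to its left, z up, the work surface at z = 0. Lengths are in m, angles in rad, forces in N, time in s.
With the tool pointing down it reaches from about 0.4 to 0.875 m from the base axis. Payload 19.3 kg.
Tool frame: the origin (TCP) lies at the very end of the fingers, on their centre line; the grasp point (between the pads) lies 19 mm behind it; z points along the fingers, y is the line along which they close (so a half turn about z gives the same grasp; the last joint's range is limited). The gripper opens to 85 mm and grips with 20 to 120 N. Pads are 22 mm wide; open, the fingers measure 114 mm over their backs; the gripper's body (76 mm by 85 mm) begins 54 mm behind the grasp point. The pads swing forward as they close: fully open they stand 13 mm farther back than shut.
Start: joints at [-1.29, 0.521, -0.036, 1.599, 0.021, 1.021, -0.113], TCP at [0.215, 0.587, 0.231] pointing down, gripper open.
Joint ranges: [-2.91, 2.91], [-0.3, 2.13], [-1.5, 1.42], [0.17, 2.43], [-1.26, 4.41], [0.16, 1.93], [-2.52, 2.52]. Speed limits (rad/s): [1.89, 1.89, 2.39, 2.39, 3.01, 3.01, 3.01].

## Interface

Orientations are given as [roll, pitch, yaw] about the fixed x, y, z axes, in that order (R = Rz(yaw) Ry(pitch) Rx(roll)).
In Python, from workcell import monitor, optics, job_done gives the robot as it stands.
- The arm moves only by the shell command python3 -m handwheel 'ROWS' [FORCE]. ROWS is JSON, a list of rows, each an object of numbers: "dx", "dy", "dz": the shift along the tool's x, y, z in cm; "wx", "wy", "wz": the turn, a rotation vector about the tool's x, y, z in rad; "claw": the opening in per cent of the stroke, from 0 (shut) to 100 (fully open). A call has 1 to 8 rows; each row shifts and turns the commanded pose from where the row before left it, along the tool's axes as they then stand; what a row does not reach is not made up. A row lasts 1/8 s, in which the tool goes at most 62.5 mm and 10.7 degrees, less where a joint would pass 70% of its speed; a pose out of reach is approached as far as the arm can. A call with a gripper value outside its range is refused whole. The fingers move at their own pace and stop on an object; FORCE is the grip in N (left out, the last holds). Time passes only in rows, so rows that do not move let the fingers close. It gives the time, the measured TCP pose, the force, the opening and the grip force at its end, in the units of the state.
- monitor.observe(): the state, without advancing time (a new reading comes with each control period).
- optics.grab_frame(name): name is "side" or "top"; returns a dict with "frame" (400x640x3 uint8, blue, green, red), "fovy" (degrees; the focal length in pixels is half the picture's height over the tangent of half this angle, whatever the lens; pixels are square), "cx", "cy" (the principal point, pixels), "k1" (the pictures are not rectified: a ray, as slopes to the right and down, at radius r is drawn at 1 + k1 r^2 times it, then the intrinsics apply), "R" (3x3) and "t" (3): a world point X has camera coordinates R X + t. Camera axes: x right, y down, z forward; pixel columns grow to the right and rows downward; lengths in m; the calibration is good to about 2 mm. A picture is of the moment at which its call begins. There is no depth.
- job_done(): hands the job in; it is judged then, once.
Trained networks look in the newest picture that a camera, given by its name, has taken for a name from the list of things; names that differ only in an ending like _2 or _b are one class to them, and where a whole thing is asked for, a point or a joint stands for the part that bears it (a point fixed in the world has none). Each returns a list of dicts, best first, with "p" (0 to 1); they miss things now and then, are a little off and sometimes report something else, mostly with a low value. They report only what shows in the picture. A call takes as long as a camera call.
- optics.masks_of(name, camera): "region" (400x640 bool, what is visible of it) and "rect" ([left, top, width, height] in pixels, round what is visible of it).
The state is a dict: "clock": time; "qpos": joint angles; "qd": joint speeds; "joint_efforts": joint torques, N m; "position": TCP position; "tool_rot": TCP orientation; "force": force on the tool from outside, world axes, zero at the start; "moment": the same for the moment, N m; "grip_width": finger opening in m; "finger_force": force on a finger pad.
Only numpy, scipy, OpenCV 4.12 (cv2) and the standard library are available. Lean on these libraries where they do the work, as an engineer would, in place of code of your own. Each camera call takes 0.05 s, during which the arm holds its last target. There are 200 camera calls.

## Task

Stow all the loose battery packs in the battery rack for transport. First draw the rack's transport lock fully out towards you; set the packs down flat in the bays, one to a bay, lengthwise from front to back, swing the hold-down bar down over them and push one of the two retaining pins fully home at each end, through the bar and into the post below. Then slide the transport lock back in to its end stop so that its forks hold both pins, and leave the tape measure, line laser and sealant tube where they stand.

Things in the scene. Friction and masses are not known exactly. Their poses are not given: they have to be found in the camera images.
- rack: Low battery rack, fixed, base 404 mm wide (y), 150 mm deep, three grey bays side by side. Origin: on the worktop under the middle bay; x to its back, y to its left, z up; turned a little about z. Bay floor 12 mm up; bays 106 mm (x) by 70 mm (y) inside, rims 10 mm high, 92 mm apart. Pin posts 168 mm left and right; in front of them (x -59 to -26 mm) the lock's guides, tops at 92 mm.
- bay1 (a point): Middle of the floor of the left bay, 12 mm above the worktop, axes as the rack's: where the centre of a pack's underside belongs.
- bay2 (a point): The same for the middle bay.
- bay3 (a point): The same for the right bay.
- hole_left (a point): Centre of the hole in the top of the left post, 67 mm above the worktop; hole vertical, 15 mm wide, 30 mm deep. With the hold-down bar down, its end eye (8 mm thick, with the same 15 mm hole) lies on the post, so that the mouth is 8 mm above this point.
- hole_right (a point): The same for the right post.
- hold_bar (a joint): Hinge of the hold-down bar, rad: 0 = down flat on the posts (4 mm above packs that lie in their bays), 1.75 = thrown open. Its axis runs along the rack's y at x = -62 mm, z = 71 mm. It starts thrown open towards the front and leans there by its weight; pushed towards the rack's back past the upright, 1.57, it falls shut by itself in about a second. It moves easily.
- bar_middle (a point): Middle of the hold-down bar: flat steel, 310 mm long along the rack's y, 24 mm wide, 8 mm thick, 62 mm from its hinge axis. Thrown open it stands on edge leaning a little to the front, its middle about 132 mm above the worktop and 73 mm in front of the bay centres, its upper edge 12 mm higher; only two arms near its ends hold it.
- lock_slide (a joint): Travel of the transport lock along the rack's x, m: 0 = drawn fully out to the front, 0.032 = fully home to the back. It starts at 0.022 to 0.032, its forks over the post holes. Friction 2.5 N, plus 8 N per m/s; stays where left. Home, its two forks (83 to 87 mm above the worktop, slot 15 mm) reach round the pins' necks, above the collars; a pin that is not fully in blocks it.
- lock_grip (a point): The lock's black upright grip on a round bar across the front of the rack: 28 mm (rack's x) by 14 mm (rack's y), standing from 87 to 129 mm above the worktop (the bar it stands on is up to 93 mm high); this point is 116 mm up, on its axis, and 134 mm in front of the bay centres when drawn out, 102 mm when home. Pinch it from above, fingers left and right; the open bar stands just behind.
- pin_block: Timber off-cut, fixed, 56 x 118 mm, 46 mm high, with two 15 mm holes 60 mm apart along its y, 40 mm deep, in which the retaining pins stand upright. Origin: centre of its underside.
- pin_1: Retaining pin, loose, 71 mm long, 60 g. Origin: on its axis at the collar's underside, z up. Below: shank 12 mm thick, 34 mm long, its last 10 mm tapered to 5 mm. Above: collar 24 mm wide, 5 mm thick; neck 9 mm; round knob 22 mm wide from z = 15 to 37 mm, to hold it by. Fully home the collar lies on the bar's eye: origin 8 mm above the hole point. The two pins are alike; either fits either end.
- pin_2: The second retaining pin, as pin_1.
- tape_measure: Yellow tape measure, 43 x 80 x 60 mm, at the back right; to be left alone.
- line_laser: Red and black line laser, 129 x 67 x 66 mm, behind the rack; to be left alone.
- sealant_tube: Standing white sealant tube, 49 mm thick, 181 mm tall, at the back; to be left alone. It stands under the wall cabinets, whose doors are at about x = 0.66 and reach down to 0.46 m above the worktop: keep wrist and forearm clear of them, also on the way across.
- pack_1: Black slide battery pack, loose, 96 mm long (x), 60 mm wide (y), 51 mm high, about 0.4 kg; the body is 44 mm high, with two rails on top of it. Origin: centre of its underside, z up. It may lie either way round in the bay. Only two or three packs are there at a start.
- pack_2: Battery pack, as pack_1.
- pack_3: Battery pack, as pack_1.

How it is judged:
On the way, in this order (a step that is already met when the one before it is completed fails the run):
1. the transport lock is drawn fully out while the bar is still up (value of joint lock_slide below 0.004 m and value of joint hold_bar above 1 rad), for 0.2 s.
2. every pack lies in a bay and the hold-down bar is down over them (((horizontal distance between pack_1 and bay1 below 0.013 m and z of pack_1 in the frame of bay1 below 0.005 m and angle between pack_1's own z axis and vertical below 0.08 rad and angle between the x axis of pack_1 and the x axis of rack, either way round below 0.2 rad) or (horizontal distance between pack_1 and bay2 below 0.013 m and z of pack_1 in the frame of bay2 below 0.005 m and angle between pack_1's own z axis and vertical below 0.08 rad and angle between the x axis of pack_1 and the x axis of rack, either way round below 0.2 rad) or (horizontal distance between pack_1 and bay3 below 0.013 m and z of pack_1 in the frame of bay3 below 0.005 m and angle between pack_1's own z axis and vertical below 0.08 rad and angle between the x axis of pack_1 and the x axis of rack, either way round below 0.2 rad)) and ((horizontal distance between pack_2 and bay1 below 0.013 m and z of pack_2 in the frame of bay1 below 0.005 m and angle between pack_2's own z axis and vertical below 0.08 rad and angle between the x axis of pack_2 and the x axis of rack, either way round below 0.2 rad) or (horizontal distance between pack_2 and bay2 below 0.013 m and z of pack_2 in the frame of bay2 below 0.005 m and angle between pack_2's own z axis and vertical below 0.08 rad and angle between the x axis of pack_2 and the x axis of rack, either way round below 0.2 rad) or (horizontal distance between pack_2 and bay3 below 0.013 m and z of pack_2 in the frame of bay3 below 0.005 m and angle between pack_2's own z axis and vertical below 0.08 rad and angle between the x axis of pack_2 and the x axis of rack, either way round below 0.2 rad)) and ((horizontal distance between pack_3 and bay1 below 0.013 m and z of pack_3 in the frame of bay1 below 0.005 m and angle between pack_3's own z axis and vertical below 0.08 rad and angle between the x axis of pack_3 and the x axis of rack, either way round below 0.2 rad) or (horizontal distance between pack_3 and bay2 below 0.013 m and z of pack_3 in the frame of bay2 below 0.005 m and angle between pack_3's own z axis and vertical below 0.08 rad and angle between the x axis of pack_3 and the x axis of rack, either way round below 0.2 rad) or (horizontal distance between pack_3 and bay3 below 0.013 m and z of pack_3 in the frame of bay3 below 0.005 m and angle between pack_3's own z axis and vertical below 0.08 rad and angle between the x axis of pack_3 and the x axis of rack, either way round below 0.2 rad)) and value of joint hold_bar below 0.03 rad), for 0.2 s.
3. a pin is fully home at each end, through bar and post (((horizontal distance between pin_1 and hole_left below 0.004 m and z of pin_1 in the frame of hole_left below 0.011 m and angle between pin_1's own z axis and vertical below 0.12 rad) or (horizontal distance between pin_2 and hole_left below 0.004 m and z of pin_2 in the frame of hole_left below 0.011 m and angle between pin_2's own z axis and vertical below 0.12 rad)) and ((horizontal distance between pin_1 and hole_right below 0.004 m and z of pin_1 in the frame of hole_right below 0.011 m and angle between pin_1's own z axis and vertical below 0.12 rad) or (horizontal distance between pin_2 and hole_right below 0.004 m and z of pin_2 in the frame of hole_right below 0.011 m and angle between pin_2's own z axis and vertical below 0.12 rad)) and value of joint hold_bar below 0.03 rad), for 0.2 s.
At the end, for the whole second after the job is handed in: Each pack flat in its own bay (13 mm, 0.2 rad), bar down (under 0.03 rad), a pin home at each end (collar within 3 mm of the bar, 4 mm of the hole's axis, upright within 0.12 rad), lock within 4 mm of its home stop, all at rest (all of step 3 and ((horizontal distance between pack_1 and bay1 below 0.013 m and z of pack_1 in the frame of bay1 below 0.005 m and angle between pack_1's own z axis and vertical below 0.08 rad and angle between the x axis of pack_1 and the x axis of rack, either way round below 0.2 rad) or (horizontal distance between pack_1 and bay2 below 0.013 m and z of pack_1 in the frame of bay2 below 0.005 m and angle between pack_1's own z axis and vertical below 0.08 rad and angle between the x axis of pack_1 and the x axis of rack, either way round below 0.2 rad) or (horizontal distance between pack_1 and bay3 below 0.013 m and z of pack_1 in the frame of bay3 below 0.005 m and angle between pack_1's own z axis and vertical below 0.08 rad and angle between the x axis of pack_1 and the x axis of rack, either way round below 0.2 rad)) and ((horizontal distance between pack_2 and bay1 below 0.013 m and z of pack_2 in the frame of bay1 below 0.005 m and angle between pack_2's own z axis and vertical below 0.08 rad and angle between the x axis of pack_2 and the x axis of rack, either way round below 0.2 rad) or (horizontal distance between pack_2 and bay2 below 0.013 m and z of pack_2 in the frame of bay2 below 0.005 m and angle between pack_2's own z axis and vertical below 0.08 rad and angle between the x axis of pack_2 and the x axis of rack, either way round below 0.2 rad) or (horizontal distance between pack_2 and bay3 below 0.013 m and z of pack_2 in the frame of bay3 below 0.005 m and angle between pack_2's own z axis and vertical below 0.08 rad and angle between the x axis of pack_2 and the x axis of rack, either way round below 0.2 rad)) and ((horizontal distance between pack_3 and bay1 below 0.013 m and z of pack_3 in the frame of bay1 below 0.005 m and angle between pack_3's own z axis and vertical below 0.08 rad and angle between the x axis of pack_3 and the x axis of rack, either way round below 0.2 rad) or (horizontal distance between pack_3 and bay2 below 0.013 m and z of pack_3 in the frame of bay2 below 0.005 m and angle between pack_3's own z axis and vertical below 0.08 rad and angle between the x axis of pack_3 and the x axis of rack, either way round below 0.2 rad) or (horizontal distance between pack_3 and bay3 below 0.013 m and z of pack_3 in the frame of bay3 below 0.005 m and angle between pack_3's own z axis and vertical below 0.08 rad and angle between the x axis of pack_3 and the x axis of rack, either way round below 0.2 rad)) and value of joint lock_slide above 0.028 m and linear speed of each of pack_1, pack_2, pack_3, pin_1, pin_2 below 0.03 m/s); the robot touches nothing.
It fails at once if the tape measure, line laser or sealant tube is moved by more than 30 mm (distance of any of tape_measure, line_laser, sealant_tube from where it was at the start of the episode above 0.03 m).
Of pack_1, pack_2, pack_3 only 2 to 3 are there at a start; the rules pass over those that are not, and their reading is None.
At some moment in a run one of pack_1, pack_2, pack_3 may be knocked a few centimetres aside while the robot is not near it.
It also fails if it takes over 208 s, if anything falls off the work surface, if the arm or the gripper's body presses on something with over 40 N, if the wrist force passes 120 N, or if a joint passes its speed limit or range.

## Working session

There is one attempt and no reset: what is moved stays moved. The work goes in short steps, Python scripts to look and compute and a shell command to move; the robot and the scene stay as the last step left them, time stands still between calls to the robot, and variables do not carry over. Pictures are saved under pics/ and viewed, at most 14 in all, crops included, and the job is handed in when it is done.

```bash
mkdir -p pics; ls; cat > h.py <<'E'
import numpy as np,cv2
from workcell import monitor,optics,job_done
def grab(n,save=None):
    f=optics.grab_frame(n)
    if save: cv2.imwrite('pics/'+save,f['frame'])
    return f
def K(f):
    F=200/np.tan(np.radians(f['fovy'])/2); return F
def proj(f,X):
    X=np.atleast_2d(X); c=X@np.array(f['R']).T+np.array(f['t']); s=c[:,:2]/c[:,2:]
    r2=(s**2).sum(1,keepdims=True); return s*(1+f['k1']*r2)*K(f)+[f['cx'],f['cy']]
def ray(f,uv):
    d=(np.atleast_2d(uv)-[f['cx'],f['cy']])/K(f); s=d.copy()
    for _ in range(20): s=d/(1+f['k1']*(s**2).sum(1,keepdims=True))
    R=np.array(f['R']); D=np.c_[s,np.ones(len(s))]@R; return -R.T@np.array(f['t']),D
def onz(f,uv,z):
    o,D=ray(f,uv); return o+D*((z-o[2])/D[:,2:])
def cent(m):
    v,u=np.nonzero(m); return np.array([u.mean(),v.mean()])
E
cat > a.py <<'E'
from h import *
np.set_printoptions(precision=3,suppress=True)
s=monitor.observe();print({k:np.round(v,3) for k,v in s.items()})
for c in('top','side'):
    f=grab(c,c+'0.png');R=np.array(f['R']);print(c,-R.T@f['t'],R[2],f['fovy'],f['k1'])
    for n in('rack','pin_block','pin_1','pack_1','hold_bar','lock_grip','tape_measure','line_laser','sealant_tube'):
        for d in optics.masks_of(n,c):
            print(n,round(d['p'],2),d['rect'],cent(d['region']),onz(f,cent(d['region']),0.05)[0])
E
python3 a.py
```

```text
pics
{'clock': np.float64(0.0), 'qpos': array([-1.29 ,  0.522, -0.036,  1.6  ,  0.021,  1.021, -0.113]), 'qd': array([-0.001, -0.   ,  0.001, -0.001,  0.   ,  0.001, -0.001]), 'joint_efforts': array([  0.   , -92.71 ,   1.98 , -36.993,   0.018,   0.008,  -0.   ]), 'position': array([0.215, 0.587, 0.231]), 'tool_rot': array([-3.14 ,  0.   ,  2.791]), 'force': array([ 0.733, -0.032,  0.966]), 'moment': array([ 0.032,  0.001, -0.034]), 'finger_force': np.float64(0.0), 'grip_width': np.float64(0.085)}
top [0.426 0.056 1.401] [ 0.088  0.014 -0.996] 46.290638520576266 0.008451047174065866
rack 0.57 [179.7, 189.5, 151.4, 68.7] [257.178 219.129] [0.477 0.26  0.05 ]
pin_block 0.68 [338.3, 218.1, 42.9, 17.8] [360.251 224.546] [ 0.464 -0.038  0.05 ]
pin_1 0.53 [368.9, 222.6, 2.7, 5.5] [369.375 224.271] [ 0.465 -0.064  0.05 ]
pin_1 0.44 [342.1, 223.9, 12.1, 5.1] [348.519 225.288] [ 0.461 -0.004  0.05 ]
pack_1 0.89 [435.1, 195.8, 28.1, 38.3] [449.606 214.295] [ 0.495 -0.295  0.05 ]
pack_1 0.68 [385.7, 195.5, 32.4, 36.7] [398.858 214.023] [ 0.495 -0.149  0.05 ]
hold_bar 0.86 [182.1, 229.9, 137.3, 
[... 1220 characters left out ...]
.8] [367.533 318.167] [ 0.38  -0.217  0.05 ]
hold_bar 0.97 [180.0, 158.4, 105.4, 69.5] [234.111 193.645] [0.472 0.304 0.05 ]
hold_bar 0.46 [173.3, 159.4, 148.9, 95.1] [248.593 205.328] [0.465 0.242 0.05 ]
hold_bar 0.29 [465.1, 242.2, 21.3, 33.9] [474.307 259.408] [ 0.688 -0.348  0.05 ]
lock_grip 0.74 [174.5, 160.4, 146.3, 95.6] [248.431 205.38 ] [0.465 0.242 0.05 ]
lock_grip 0.7 [175.5, 161.5, 127.1, 83.7] [235.806 208.618] [0.434 0.262 0.05 ]
tape_measure 0.64 [462.2, 240.9, 24.3, 35.1] [474.45 259.47] [ 0.688 -0.348  0.05 ]
tape_measure 0.15 [179.3, 159.7, 123.4, 82.3] [239.858 209.651] [0.439 0.251 0.05 ]
sealant_tube 0.9 [383.4, 170.2, 21.8, 52.1] [394.184 194.782] [ 0.748 -0.065  0.05 ]
```

```bash
python3 -c "
import cv2
a=cv2.imread('pics/top0.png')[115:285,160:480];cv2.imwrite('pics/t0c.png',cv2.resize(a,None,fx=2.5,fy=2.5,interpolation=2))
a=cv2.imread('pics/side0.png')[120:350,160:480];cv2.imwrite('pics/s0c.png',cv2.resize(a,None,fx=2.5,fy=2.5,interpolation=2))
"
```

```text
(no output)
```

View pics/t0c.png

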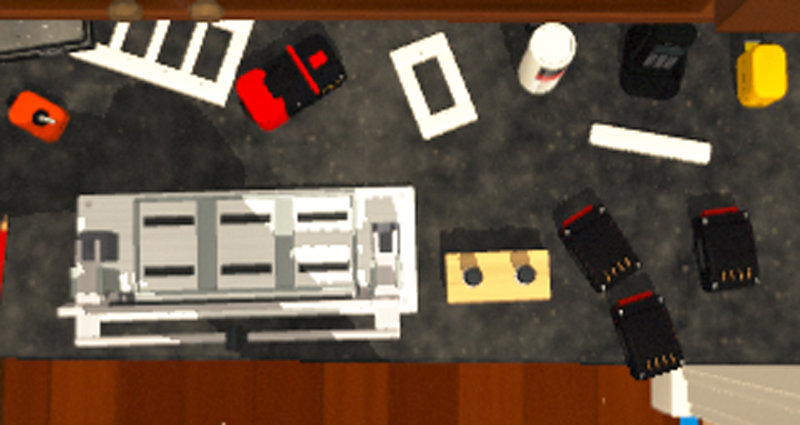

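View pics/s0c.png

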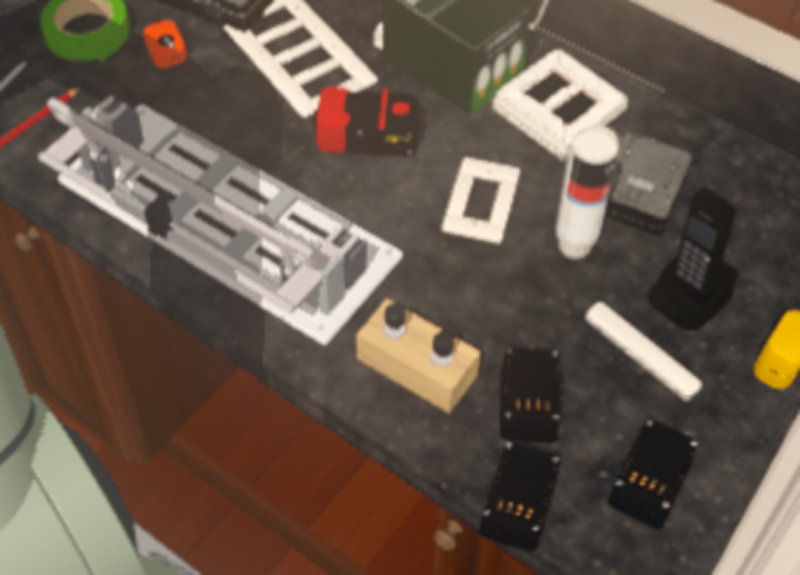

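```bash
cat > r.py <<'E'
from h import *
np.set_printoptions(precision=4,suppress=True)
f=grab('top');g=cv2.cvtColor(f['frame'],cv2.COLOR_BGR2GRAY)
m=(g<90).astype(np.uint8);m[:198]=0;m[228:]=0;m[:,:212]=0;m[:,305:]=0
n,l,st,c=cv2.connectedComponentsWithStats(m)
for i in range(1,n):
    if st[i,4]>20: print(st[i],c[i],onz(f,c[i],0.012)[0])
E
python3 r.py
cat > ov.py <<'E'
import sys
from h import *
x,y,yaw,lock=map(float,sys.argv[1:5]);tag=sys.argv[5]
def W(P):
    P=np.atleast_2d(P);c,s=np.cos(yaw),np.sin(yaw);return np.c_[x+c*P[:,0]-s*P[:,1],y+s*P[:,0]+c*P[:,1],P[:,2]]
def rect(cx,cy,w,h,z): return np.array([[cx+a*w/2,cy+b*h/2,z] for a,b in((1,1),(1,-1),(-1,-1),(-1,1))])
out=[]
for cam,(u,v,w,h) in(('top',(170,180,160,90)),('side',(165,145,175,125))):
    f=grab(cam);S=5 if cam=='top' else 4.5
    im=cv2.resize(f['frame'][v:v+h,u:u+w],None,fx=S,fy=S,interpolation=2)
    def line(P,col,cl=True):
        p=((proj(f,W(P))-[u,v]+.5)*S).astype(np.int32);cv2.polylines(im,[p],cl,col,1)
    for b in(-.092,0,.092): line(rect(0,b,.106,.07,.012),(0,0,255)); line(rect(0,b,.106,.07,.022),(0,255,255))
    line(rect(0,0,.15,.404,0.0),(255,0,0))
    t=np.linspace(0,6.28,20)
    for b in(-.168,.168):
        line(np.c_[.0075*np.cos(t),b+.0075*np.sin(t),.067+0*t],(0,255,0)); line(rect(-.0425,b,.033,.02,.092),(255,0,255))
    line([[-.073,-.155,.144],[-.073,.155,.144]],(0,255,0),False)
    gx=-.134+lock
    line(rect(gx,0,.028,.014,.129),(255,255,0));line(rect(gx,0,.028,.014,.09),(255,255,0))
    cv2.imwrite(f'pics/ov_{cam}_{tag}.png',im[:600,:800])
E
python3 ov.py 0.49 0.258 0 0.027 a
```

```text
[248 201  20   3  59] [257.661  202.0169] [0.5295 0.265  0.012 ]
[279 200  19   3  42] [288.7143 201.3571] [0.5321 0.1723 0.012 ]
[218 202  20   3  58] [227.1724 203.0172] [0.5259 0.3561 0.012 ]
[249 221  19   4  62] [257.4355 222.1613] [0.4695 0.2645 0.012 ]
[280 221  19   3  41] [288.4146 221.6098] [0.4718 0.1723 0.012 ]
[218 222  19   3  57] [227. 223.] [0.4664 0.355  0.012 ]
```

View pics/ov_top_a.png

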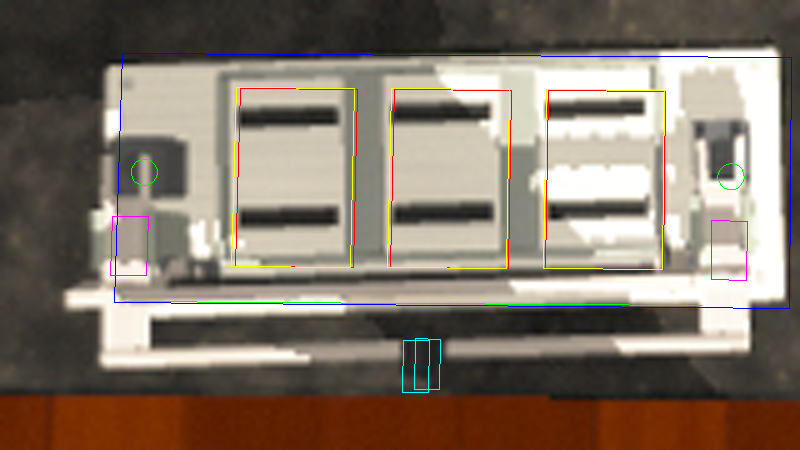

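View pics/ov_side_a.png

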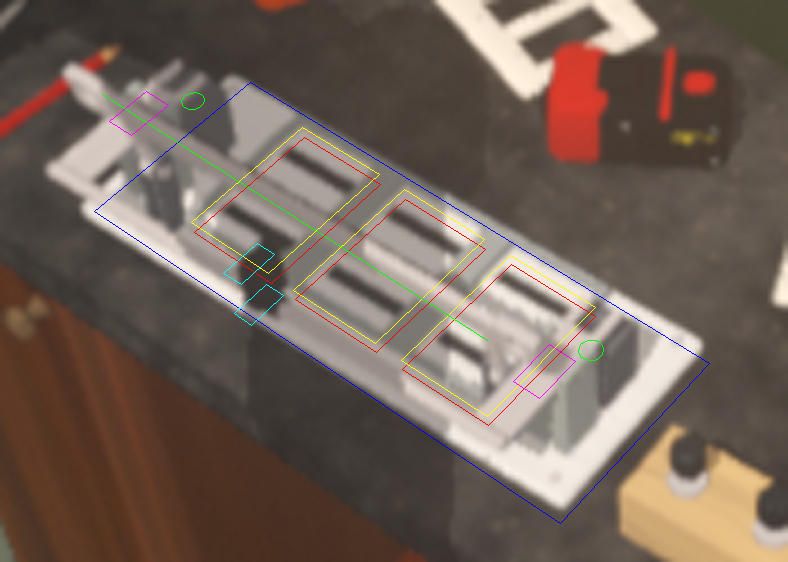

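```bash
python3 ov.py 0.499 0.264 0.032 0.030 b; python3 -c "
import cv2,numpy as np
a=cv2.imread('pics/ov_top_b.png')[30:400];b=cv2.imread('pics/ov_side_b.png')
h=np.zeros((600,800,3),np.uint8);a=cv2.resize(a,None,fx=.6,fy=.6);b=b[50:,:]; b=cv2.resize(b,None,fx=.73,fy=.73)
h[:a.shape[0],:a.shape[1]]=a;h[a.shape[0]:a.shape[0]+b.shape[0],:b.shape[1]]=b[:600-a.shape[0]];cv2.imwrite('pics/b.png',h)"
```

```text
(no output)
```

View pics/b.png

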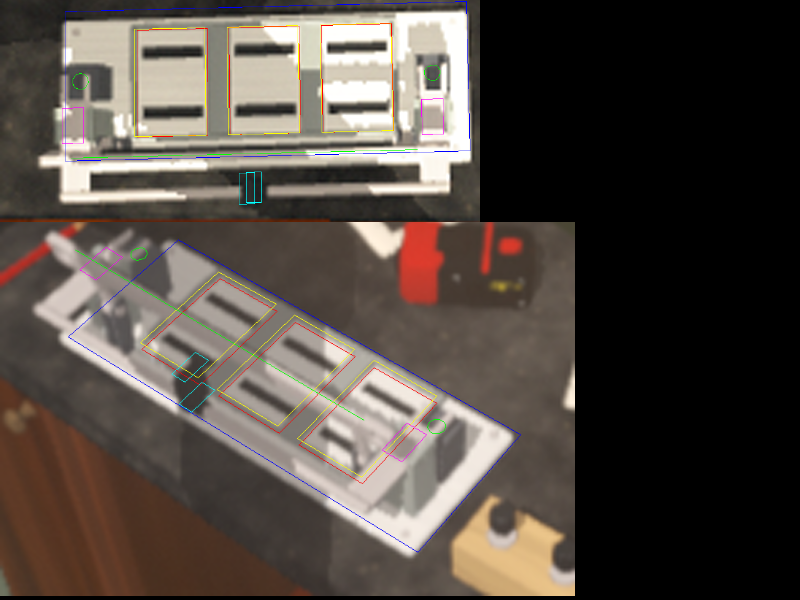

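```bash
cat > m.py <<'E'
from h import *
from scipy.optimize import minimize
np.set_printoptions(precision=4,suppress=True)
SL=[(a,b) for b in(.092,0,-.092) for a in(.03,-.03)]
def box(p,zs=(0,.047),L=.096,Wd=.06):
    x,y,w=p;c,s=np.cos(w),np.sin(w)
    return np.array([[x+c*a*L/2-s*b*Wd/2,y+s*a*L/2+c*b*Wd/2,z] for a in(-1,1) for b in(-1,1) for z in zs])
def hullmask(f,p,**k):
    h=cv2.convexHull((proj(f,box(p,**k))*16).astype(np.int32));m=np.zeros((400,640),np.uint8)
    cv2.fillConvexPoly(m,h,1,shift=4);return m>0
def fitpack(obs,p0,**k):   # obs: [(f,mask)]
    def cost(p):
        return sum(1-(hullmask(f,p,**k)&m).sum()/max(1,(hullmask(f,p,**k)|m).sum()) for f,m in obs)
    best=None
    for w in np.arange(-.8,.81,.2):
        r=minimize(cost,[p0[0],p0[1],w],method='Nelder-Mead',options=dict(initial_simplex=[[p0[0],p0[1],w],[p0[0]+.01,p0[1],w],[p0[0],p0[1]+.01,w],[p0[0],p0[1],w+.15]],maxiter=80))
        if best is None or r.fun<best.fun: best=r
    return best.x,best.fun
def packs(zoff=0):
    F={c:grab(c) for c in('top','side')};D={c:[d for d in optics.masks_of('pack_1',c) if d['rect'][2]<70] for c in F}
    res=[]
    for c,o in(('top','side'),('side','top')):
      for d in D[c]:
        p=onz(F[c],cent(d['region']),.03)[0]
        if any(np.hypot(*(p[:2]-q[0][:2]))<.03 for q in res): continue
        obs=[(F[c],d['region'])]
        for e in D[o]:
            if np.hypot(*(onz(F[o],cent(e['region']),.03)[0][:2]-p[:2]))<.035: obs.append((F[o],e['region']));break
        x,fun=fitpack(obs,p); res.append((x,round(fun,2),len(obs)))
    return res
if __name__=='__main__':
    f=grab('side');g=cv2.cvtColor(f['frame'],cv2.COLOR_BGR2GRAY)
    c0,s0=np.cos(.032),np.sin(.032)
    for a,b in SL:
        u=proj(f,[.499+c0*a-s0*b,.264+s0*a+c0*b,.012])[0]; v=np.round(u).astype(int)
        w=255.-g[v[1]-5:v[1]+6,v[0]-9:v[0]+10]; w=np.clip(w-np.percentile(w,70),0,None)
        yy,xx=np.mgrid[v[1]-5:v[1]+6,v[0]-9:v[0]+10]; q=[(w*xx).sum()/w.sum(),(w*yy).sum()/w.sum()]
        print('slot',a,b,'shift m',onz(f,q,.012)[0,:2]-onz(f,u,.012)[0,:2])
    for r in packs(): print('pack',r)
    for c in('top','side'):
        f=grab(c);g=f['frame'].max(2)
        for d in optics.masks_of('pin_block',c)[:1]:
            x,y,w,h=map(int,d['rect']);print(c,d['rect'])
            m=np.zeros_like(g);m[y-8:y+h,x+4:x+w-4]=g[y-8:y+h,x+4:x+w-4]<75
            n,l,st,ce=cv2.connectedComponentsWithStats(m)
            for i in range(1,n):
                if st[i,4]>8: print(c,st[i],ce[i],onz(f,ce[i],.072)[0])
E
python3 m.py; python3 -c "
import cv2,numpy as np
a=cv2.imread('pics/top0.png')[205:245,330:390];b=cv2.imread('pics/side0.png')[235:290,295:360]
a=cv2.resize(a,(480,320));b=cv2.resize(b,(520,440));h=np.zeros((440,800,3),np.uint8);h=np.hstack([cv2.resize(a,(400,267)),cv2.resize(b,(400,338))[:267]]);cv2.imwrite('pics/pin.png',h)"
```

```text
slot 0.03 0.092 shift m [ 0.0008 -0.0009]
slot -0.03 0.092 shift m [-0.0019 -0.0061]
slot 0.03 0 shift m [0.0005 0.0024]
slot -0.03 0 shift m [ 0.0007 -0.0009]
slot 0.03 -0.092 shift m [0.0009 0.0013]
slot -0.03 -0.092 shift m [-0.0022  0.0103]
pack (array([ 0.4998, -0.1529,  0.5197]), np.float64(0.37), 2)
pack (array([ 0.4985, -0.3024,  0.1746]), np.float64(0.3), 2)
pack (array([ 0.3983, -0.2095,  0.3319]), np.float64(0.28), 2)
top [337.6, 215.9, 44.2, 20.6]
top [341 207  36   9 302] [357.9901 210.7086] [ 0.5023 -0.0302  0.072 ]
top [346 223   6   6  33] [348.5758 225.4242] [ 0.4603 -0.0036  0.072 ]
top [367 222   6   6  32] [369.5 224.5] [ 0.4634 -0.0628  0.072 ]
side [303.9, 244.1, 48.4, 37.1]
side [334 248  12  14  73] [338.8219 254.6164] [ 0.4736 -0.0642  0.072 ]
side [316 275   8   5  22] [319.5909 277.5909] [ 0.3897 -0.0655  0.072 ]
```

View pics/pin.png

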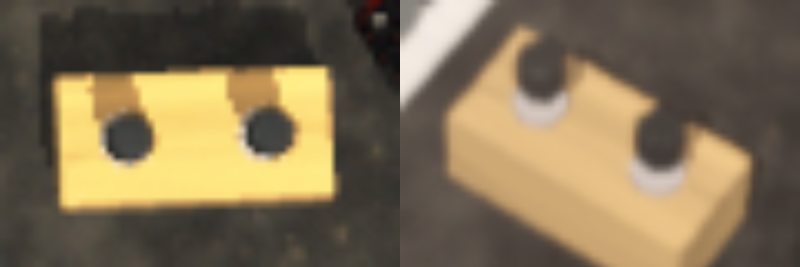

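```bash
cat > go.py <<'E'
# go.py x y z yaw : suggests rows
import sys,json
from h import *
x,y,z,w=map(float,sys.argv[1:5])
s=monitor.observe();p=np.array(s['position']);r=np.array(s['tool_rot']);yaw=r[2]
from scipy.spatial.transform import Rotation as Ro
R0=Ro.from_euler('xyz',r);turn=(w-yaw+np.pi/2)%np.pi-np.pi/2
if len(sys.argv)>5: turn+=float(sys.argv[5])*np.pi
R1=Ro.from_euler('xyz',[np.pi,0,yaw+turn]);d=np.array([x,y,z])-p
v=(R0.inv()*R1).as_rotvec();n=max(1,int(np.ceil(max(np.linalg.norm(d)/.055,np.linalg.norm(v)/.17))))
out=[]
for i in range(n):
    R=R0*Ro.from_rotvec(v*i/n);t=R.inv().apply(d/n)*100
    o={k:round(float(a),2) for k,a in zip(('dx','dy','dz'),t)};o.update({k:round(float(a),3) for k,a in zip(('wx','wy','wz'),v/n)})
    out.append({k:a for k,a in o.items() if abs(a)>.004})
print('t',round(float(s['clock']),2),'p',np.round(p,4),'rot',np.round(r,3),'q',np.round(s['qpos'],2),'n',n)
for i in range(0,n,8): print(json.dumps(out[i:i+8]).replace(' ',''))
E
python3 go.py 0.396 0.261 0.2 3.174
```

```text
t 1.7 p [0.2148 0.5869 0.2313] rot [-3.142  0.     2.791] q [-1.29  0.52 -0.04  1.6   0.02  1.02 -0.11] n 7
[{"dx":-4.03,"dy":-3.48,"dz":0.45,"wz":-0.055},{"dx":-3.83,"dy":-3.7,"dz":0.45,"wz":-0.055},{"dx":-3.63,"dy":-3.9,"dz":0.45,"wz":-0.055},{"dx":-3.41,"dy":-4.09,"dz":0.45,"wz":-0.055},{"dx":-3.18,"dy":-4.28,"dz":0.45,"wz":-0.055},{"dx":-2.94,"dy":-4.44,"dz":0.45,"wz":-0.055},{"dx":-2.69,"dy":-4.6,"dz":0.45,"wz":-0.055}]
```

```bash
python3 -m handwheel '[{"dx":-4.0,"dy":-3.5,"dz":0.45,"wz":-0.055},{"dx":-3.8,"dy":-3.7,"dz":0.45,"wz":-0.055},{"dx":-3.6,"dy":-3.9,"dz":0.45,"wz":-0.055},{"dx":-3.4,"dy":-4.1,"dz":0.45,"wz":-0.055},{"dx":-3.2,"dy":-4.3,"dz":0.45,"wz":-0.055},{"dx":-2.9,"dy":-4.4,"dz":0.45,"wz":-0.055},{"dx":-2.7,"dy":-4.6,"dz":0.45,"wz":-0.055},{"claw":100}]'; python3 go.py 0.394 0.261 0.098 3.174
python3 -c "
from h import *
f=grab('side')
a=f['frame'][120:280,160:360];cv2.imwrite('pics/s1.png',cv2.resize(a,None,fx=4,fy=3.75,interpolation=2)[:600])"
```

```text
t 1.7 p [0.2148 0.5869 0.2313] rot [-3.142  0.     2.791] q [-1.29  0.52 -0.04  1.6   0.02  1.02 -0.11] n 8
[{"dx":-3.5,"dy":-3.06,"dz":1.67,"wz":-0.048},{"dx":-3.35,"dy":-3.22,"dz":1.67,"wz":-0.048},{"dx":-3.19,"dy":-3.38,"dz":1.67,"wz":-0.048},{"dx":-3.03,"dy":-3.53,"dz":1.67,"wz":-0.048},{"dx":-2.86,"dy":-3.67,"dz":1.67,"wz":-0.048},{"dx":-2.68,"dy":-3.8,"dz":1.67,"wz":-0.048},{"dx":-2.49,"dy":-3.92,"dz":1.67,"wz":-0.048},{"dx":-2.3,"dy":-4.04,"dz":1.67,"wz":-0.048}]schema error: expected keys dx, dy, dz, wx, wy, wz, claw
```

View pics/s1.png

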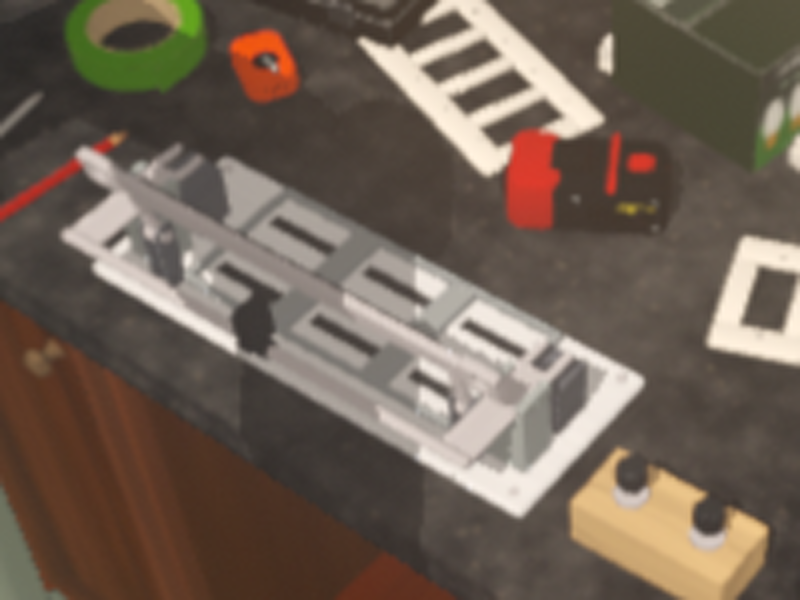

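```bash
sed -i 's/    out.append.*/    o["claw"]=round(float(s["grip_width"])\/.085*100) if len(sys.argv)<7 else float(sys.argv[6]); out.append({k:(a if abs(a)>.004 else 0) for k,a in o.items()})/' go.py
python3 -m handwheel '[{"dx":-4.0,"dy":-3.5,"dz":0.45,"wx":0,"wy":0,"wz":-0.055,"claw":100},{"dx":-3.8,"dy":-3.7,"dz":0.45,"wx":0,"wy":0,"wz":-0.055,"claw":100},{"dx":-3.6,"dy":-3.9,"dz":0.45,"wx":0,"wy":0,"wz":-0.055,"claw":100},{"dx":-3.4,"dy":-4.1,"dz":0.45,"wx":0,"wy":0,"wz":-0.055,"claw":100},{"dx":-3.2,"dy":-4.3,"dz":0.45,"wx":0,"wy":0,"wz":-0.055,"claw":100},{"dx":-2.9,"dy":-4.4,"dz":0.45,"wx":0,"wy":0,"wz":-0.055,"claw":100},{"dx":-2.7,"dy":-4.6,"dz":0.45,"wx":0,"wy":0,"wz":-0.055,"claw":100},{"dx":0,"dy":0,"dz":0,"wx":0,"wy":0,"wz":0,"claw":100}]'; python3 go.py 0.394 0.261 0.098 3.174
python3 -c "
from h import *
f=grab('side')
print(onz(f,[223.2,199.5],.118))
"
```

```text
clock: 2.75
position: [0.3968, 0.2578, 0.1997]
tool_rot: [-3.14, 0.0, -3.112]
force: [-0.1, 0.9, -0.2]
grip_width: 0.0858
finger_force: 0.0
t 2.75 p [0.3968 0.2578 0.1997] rot [-3.14   0.    -3.112] q [-0.66  0.33 -0.05  2.02  0.02  0.8   0.87] n 2
[{"dx":0.14,"dy":0.17,"dz":5.09,"wx":0,"wy":0,"wz":0,"claw":101},{"dx":0.14,"dy":0.17,"dz":5.09,"wx":0,"wy":0,"wz":0,"claw":101}]
[[0.40271752 0.26723987 0.118     ]]
```

```bash
python3 -m handwheel '[{"dx":0,"dy":0.2,"dz":5.1,"wx":0,"wy":0,"wz":0,"claw":100},{"dx":0,"dy":0.2,"dz":5.1,"wx":0,"wy":0,"wz":0,"claw":60},{"dx":0,"dy":0,"dz":0,"wx":0,"wy":0,"wz":0,"claw":0},{"dx":0,"dy":0,"dz":0,"wx":0,"wy":0,"wz":0,"claw":0},{"dx":0,"dy":0,"dz":0,"wx":0,"wy":0,"wz":0,"claw":0},{"dx":0,"dy":0,"dz":0,"wx":0,"wy":0,"wz":0,"claw":0}]' 60
```

```text
clock: 3.55
position: [0.3957, 0.2589, 0.0999]
tool_rot: [-3.134, -0.001, -3.112]
force: [0.4, -45.7, 31.3]
grip_width: 0.0132
finger_force: 59.3
```

```bash
python3 -m handwheel '[{"dx":0,"dy":-0.1,"dz":-0.1,"wx":0,"wy":0,"wz":0,"claw":0},{"dx":0,"dy":-0.0,"dz":0,"wx":0,"wy":0,"wz":0,"claw":0}]' 40
```

```text
clock: 3.8
position: [0.3951, 0.2588, 0.1]
tool_rot: [-3.135, -0.002, -3.112]
force: [2.0, -36.2, 5.7]
grip_width: 0.0128
finger_force: 55.6
```

```bash
python3 -m handwheel '[{"dx":0,"dy":-0.35,"dz":0,"wx":0,"wy":0,"wz":0,"claw":0},{"dx":0.8,"dy":0,"dz":0,"wx":0,"wy":0,"wz":0,"claw":0},{"dx":0.8,"dy":0,"dz":0,"wx":0,"wy":0,"wz":0,"claw":0},{"dx":0.8,"dy":0,"dz":0,"wx":0,"wy":0,"wz":0,"claw":0},{"dx":0.6,"dy":0,"dz":0,"wx":0,"wy":0,"wz":0,"claw":0},{"dx":0.3,"dy":0,"dz":0,"wx":0,"wy":0,"wz":0,"claw":0},{"dx":0.0,"dy":0,"dz":0,"wx":0,"wy":0,"wz":0,"claw":0}]'
```

```text
clock: 4.68
position: [0.3681, 0.258, 0.1009]
tool_rot: [3.14, 0.009, -3.112]
force: [44.0, -21.8, -25.6]
grip_width: 0.013
finger_force: 50.2
```

```bash
python3 -m handwheel '[{"dx":-0.3,"dy":-0.2,"dz":-0.2,"wx":0,"wy":0,"wz":0,"claw":0},{"dx":0,"dy":0,"dz":0,"wx":0,"wy":0,"wz":0,"claw":40},{"dx":0,"dy":0,"dz":0,"wx":0,"wy":0,"wz":0,"claw":60},{"dx":0,"dy":0,"dz":0,"wx":0,"wy":0,"wz":0,"claw":60},{"dx":0,"dy":0,"dz":-5.5,"wx":0,"wy":0,"wz":0,"claw":60},{"dx":0,"dy":0,"dz":-5.5,"wx":0,"wy":0,"wz":0,"claw":90}]'; python3 go.py 0.3983 -0.2095 0.20 0.332
python3 ov.py 0.499 0.264 0.032 0 c;python3 -c "
import cv2,numpy as np
a=cv2.imread('pics/ov_top_c.png');b=cv2.imread('pics/ov_side_c.png')
cv2.imwrite('pics/c.png',np.vstack([cv2.resize(a[250:400],None,fx=.85,fy=.85),np.zeros((2,680,3),np.uint8),b[50:480,:680]]))"
```

```text
clock: 5.42
position: [0.3647, 0.2577, 0.2124]
tool_rot: [-3.141, -0.001, -3.107]
force: [2.2, -0.0, 0.0]
grip_width: 0.0674
finger_force: 0.0
t 5.42 p [0.3647 0.2577 0.2124] rot [-3.141e+00 -1.000e-03 -3.107e+00] q [-0.7   0.27 -0.06  2.07  0.02  0.81  0.84] n 9
[{"dx":-0.19,"dy":-5.2,"dz":0.14,"wx":0,"wy":0,"wz":-0.033,"claw":79},{"dx":-0.02,"dy":-5.2,"dz":0.14,"wx":0,"wy":0,"wz":-0.033,"claw":79},{"dx":0.15,"dy":-5.2,"dz":0.14,"wx":0,"wy":0,"wz":-0.033,"claw":79},{"dx":0.32,"dy":-5.19,"dz":0.14,"wx":0,"wy":0,"wz":-0.033,"claw":79},{"dx":0.49,"dy":-5.18,"dz":0.14,"wx":0,"wy":0,"wz":-0.033,"claw":79},{"dx":0.66,"dy":-5.16,"dz":0.14,"wx":0,"wy":0,"wz":-0.033,"claw":79},{"dx":0.83,"dy":-5.14,"dz":0.14,"wx":0,"wy":0,"wz":-0.033,"claw":79},{"dx":1.0,"dy":-5.11,"dz":0.14,"wx":0,"wy":0,"wz":-0.033,"claw":79}]
[{"dx":1.17,"dy":-5.07,"dz":0.14,"wx":0,"wy":0,"wz":-0.033,"claw":79}]
```

View pics/c.png

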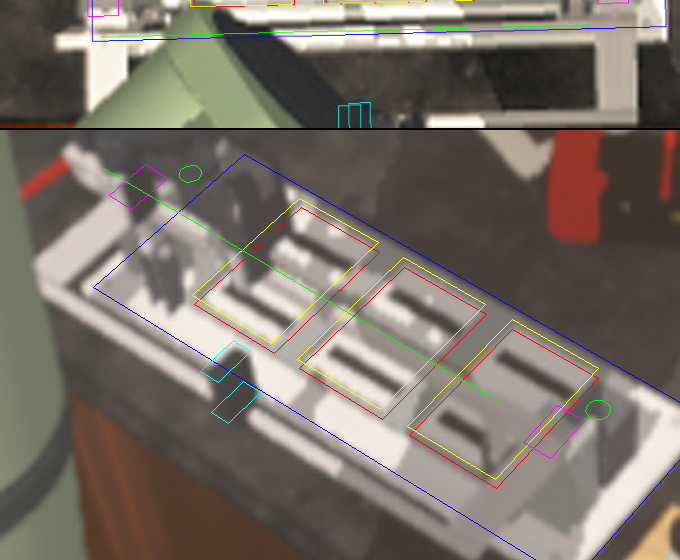

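```bash
python3 -m handwheel '[{"dx":-2,"dy":-5.2,"dz":0,"wx":0,"wy":0,"wz":-0.03,"claw":90},{"dx":-2,"dy":-5.2,"dz":0,"wx":0,"wy":0,"wz":-0.03,"claw":90},{"dx":-1.7,"dy":-5.2,"dz":0,"wx":0,"wy":0,"wz":-0.03,"claw":90},{"dx":-1.5,"dy":-5.2,"dz":0,"wx":0,"wy":0,"wz":-0.03,"claw":90},{"dx":-1,"dy":-5.2,"dz":0,"wx":0,"wy":0,"wz":-0.03,"claw":90}]'; cat > pk.py <<'E'
from m import *
np.set_printoptions(precision=4,suppress=True)
for r in packs(): print(r)
E
python3 pk.py; python3 go.py 0.3983 -0.2095 0.12 0.332 0 90
```

```text
clock: 6.15
position: [0.4718, 0.0047, 0.211]
tool_rot: [3.142, 0.001, -2.956]
force: [0.6, -0.2, -0.7]
grip_width: 0.0766
finger_force: 0.0
(array([ 0.3984, -0.2097,  0.3394]), np.float64(0.31), 2)
(array([ 0.4997, -0.1537,  0.5595]), np.float64(0.47), 2)
(array([ 0.4984, -0.3024,  0.1728]), np.float64(0.35), 2)
t 6.35 p [0.4712 0.0056 0.2107] rot [ 3.142 -0.    -2.959] q [-0.18  0.31  0.05  2.02 -0.02  0.82  1.64] n 5
[{"dx":2.21,"dy":-3.97,"dz":1.81,"wx":0,"wy":0,"wz":-0.03,"claw":90.0},{"dx":2.33,"dy":-3.9,"dz":1.81,"wx":0,"wy":0,"wz":-0.03,"claw":90.0},{"dx":2.45,"dy":-3.83,"dz":1.81,"wx":0,"wy":0,"wz":-0.03,"claw":90.0},{"dx":2.56,"dy":-3.75,"dz":1.81,"wx":0,"wy":0,"wz":-0.03,"claw":90.0},{"dx":2.67,"dy":-3.67,"dz":1.81,"wx":0,"wy":0,"wz":-0.03,"claw":90.0}]
```

```bash
python3 -m handwheel '[{"dx":2.2,"dy":-4,"dz":1.8,"wx":0,"wy":0,"wz":-0.03,"claw":100},{"dx":2.3,"dy":-3.9,"dz":1.8,"wx":0,"wy":0,"wz":-0.03,"claw":100},{"dx":2.5,"dy":-3.8,"dz":1.8,"wx":0,"wy":0,"wz":-0.03,"claw":100},{"dx":2.6,"dy":-3.8,"dz":1.8,"wx":0,"wy":0,"wz":-0.03,"claw":100},{"dx":2.7,"dy":-3.7,"dz":1.8,"wx":0,"wy":0,"wz":-0.03,"claw":100},{"dx":0,"dy":0,"dz":0,"wx":0,"wy":0,"wz":0,"claw":100}]'; python3 go.py 0.3983 -0.2095 0.018 0.335 0 100
```

```text
clock: 7.1
position: [0.3968, -0.2114, 0.1199]
tool_rot: [3.141, -0.002, -2.81]
force: [1.3, 0.4, 0.7]
grip_width: 0.0854
finger_force: 0.0
t 7.1 p [ 0.3968 -0.2114  0.1199] rot [ 3.141e+00 -2.000e-03 -2.810e+00] q [ 0.31  0.43  0.06  2.15 -0.05  0.57  2.31] n 2
[{"dx":-0.11,"dy":0.06,"dz":5.1,"wx":0,"wy":0,"wz":0,"claw":100.0},{"dx":-0.11,"dy":0.06,"dz":5.1,"wx":0,"wy":0,"wz":0,"claw":100.0}]
```

```bash
python3 -m handwheel '[{"dx":-0.1,"dy":0.1,"dz":5.1,"wx":0,"wy":0,"wz":0,"claw":100},{"dx":-0.1,"dy":0.1,"dz":5.1,"wx":0,"wy":0,"wz":0,"claw":100},{"dx":0,"dy":0,"dz":0,"wx":0,"wy":0,"wz":0,"claw":40},{"dx":0,"dy":0,"dz":0,"wx":0,"wy":0,"wz":0,"claw":40},{"dx":0,"dy":0,"dz":0,"wx":0,"wy":0,"wz":0,"claw":40},{"dx":0,"dy":0,"dz":0,"wx":0,"wy":0,"wz":0,"claw":40}]' 50
```

```text
clock: 7.85
position: [0.4006, -0.2077, 0.0204]
tool_rot: [-3.14, 0.002, -2.807]
force: [0.6, 1.9, 11.6]
grip_width: 0.056
finger_force: 55.4
```

```bash
python3 -m handwheel '[{"dx":0,"dy":0,"dz":-3,"wx":0,"wy":0,"wz":0,"claw":40},{"dx":0,"dy":0,"dz":-5,"wx":0,"wy":0,"wz":0,"claw":40},{"dx":0,"dy":0,"dz":-5,"wx":0,"wy":0,"wz":0,"claw":40},{"dx":0,"dy":0,"dz":-5,"wx":0,"wy":0,"wz":0,"claw":40}]';python3 go.py 0.504 0.172 0.2 0.032 0 40
```

```text
clock: 8.35
position: [0.3993, -0.2074, 0.2014]
tool_rot: [-3.141, 0.001, -2.808]
force: [0.8, -1.1, -3.4]
grip_width: 0.0553
finger_force: 55.9
t 8.35 p [ 0.3993 -0.2074  0.2014] rot [-3.141e+00  1.000e-03 -2.808e+00] q [ 0.28  0.29  0.09  2.08 -0.04  0.78  2.29] n 8
[{"dx":-2.79,"dy":4.05,"dz":0.02,"wx":0,"wy":0,"wz":0.038,"claw":40.0},{"dx":-2.64,"dy":4.15,"dz":0.02,"wx":0,"wy":0,"wz":0.038,"claw":40.0},{"dx":-2.48,"dy":4.25,"dz":0.02,"wx":0,"wy":0,"wz":0.038,"claw":40.0},{"dx":-2.32,"dy":4.34,"dz":0.02,"wx":0,"wy":0,"wz":0.038,"claw":40.0},{"dx":-2.15,"dy":4.43,"dz":0.02,"wx":0,"wy":0,"wz":0.038,"claw":40.0},{"dx":-1.98,"dy":4.5,"dz":0.02,"wx":0,"wy":0,"wz":0.038,"claw":40.0},{"dx":-1.81,"dy":4.57,"dz":0.02,"wx":0,"wy":0,"wz":0.038,"claw":40.0},{"dx":-1.64,"dy":4.64,"dz":0.02,"wx":0,"wy":0,"wz":0.038,"claw":40.0}]
```

```bash
python3 -m handwheel '[{"dx":-2.8,"dy":4.05,"dz":0,"wx":0,"wy":0,"wz":0.038,"claw":40},{"dx":-2.6,"dy":4.15,"dz":0,"wx":0,"wy":0,"wz":0.038,"claw":40},{"dx":-2.5,"dy":4.25,"dz":0,"wx":0,"wy":0,"wz":0.038,"claw":40},{"dx":-2.3,"dy":4.35,"dz":0,"wx":0,"wy":0,"wz":0.038,"claw":40},{"dx":-2.2,"dy":4.4,"dz":0,"wx":0,"wy":0,"wz":0.038,"claw":40},{"dx":-2,"dy":4.5,"dz":0,"wx":0,"wy":0,"wz":0.038,"claw":40},{"dx":-1.8,"dy":4.6,"dz":0,"wx":0,"wy":0,"wz":0.038,"claw":40},{"dx":-1.6,"dy":4.6,"dz":0,"wx":0,"wy":0,"wz":0.038,"claw":40}]';python3 -m handwheel '[{"dx":0,"dy":0,"dz":0,"wx":0,"wy":0,"wz":0,"claw":40},{"dx":0,"dy":0,"dz":0,"wx":0,"wy":0,"wz":0,"claw":40}]'
python3 go.py 0.504 0.172 0.08 0.032 0 40
cat > held.py <<'E'
# offset of held pack from tool: held.py zbottom
import sys
from m import *
s=monitor.observe();p=s['position'];zb=p[2]-.020
F={c:grab(c) for c in('top','side')}
for c in F:
    for d in optics.masks_of('pack_1',c):
        q=proj(F[c],[p[0],p[1],zb+.025])[0]
        if d['rect'][2]<80: print(c,round(d['p'],2),d['rect'],cent(d['region']),q)
E
python3 held.py
```

```text
clock: 9.35
position: [0.5047, 0.173, 0.1997]
tool_rot: [3.141, 0.001, -3.113]
force: [1.1, -0.4, -2.8]
grip_width: 0.0549
finger_force: 55.9
clock: 9.6
position: [0.5043, 0.1711, 0.1992]
tool_rot: [-3.141, 0.0, -3.111]
force: [-0.2, -0.8, -3.2]
grip_width: 0.0558
finger_force: 55.9
t 9.6 p [0.5043 0.1711 0.1992] rot [-3.141  0.    -3.111] q [-0.45  0.41  0.01  1.88 -0.01  0.85  1.17] n 3
[{"dx":0.01,"dy":0.03,"dz":3.97,"wx":0,"wy":0,"wz":0,"claw":40.0},{"dx":0.01,"dy":0.03,"dz":3.97,"wx":0,"wy":0,"wz":0,"claw":40.0},{"dx":0.01,"dy":0.03,"dz":3.97,"wx":0,"wy":0,"wz":0,"claw":40.0}]
top 0.97 [437.2, 196.9, 25.3, 39.8] [449.8978 214.361 ] [282.8362 206.4488]
top 0.7 [385.9, 199.1, 27.2, 31.9] [398.5201 213.4279] [282.8362 206.4488]
side 0.83 [405.4, 289.1, 35.3, 45.5] [421.1793 309.3244] [273.1492 171.5054]
side 0.71 [357.3, 256.6, 31.2, 43.5] [371.6551 277.6169] [273.1492 171.5054]
side 0.68 [252.2, 157.7, 36.8, 41.3] [268.2149 176.2559] [273.1492 171.5054]
```

```bash
python3 -m handwheel '[{"dx":0,"dy":0.05,"dz":5,"wx":0,"wy":0,"wz":0,"claw":40},{"dx":0,"dy":0,"dz":5,"wx":0,"wy":0,"wz":0,"claw":40},{"dx":0,"dy":0,"dz":4,"wx":0,"wy":0,"wz":0,"claw":40},{"dx":0,"dy":0,"dz":1.5,"wx":0,"wy":0,"wz":0,"claw":40},{"dx":0,"dy":0,"dz":0.9,"wx":0,"wy":0,"wz":0,"claw":40},{"dx":0,"dy":0,"dz":0.2,"wx":0,"wy":0,"wz":0,"claw":40},{"dx":0,"dy":0,"dz":0,"wx":0,"wy":0,"wz":0,"claw":40}]'
```

```text
clock: 10.68
position: [0.5051, 0.1721, 0.0337]
tool_rot: [3.141, 0.001, -3.112]
force: [-0.1, -0.4, -3.3]
grip_width: 0.0556
finger_force: 55.9
```

```bash
python3 -m handwheel '[{"dx":0,"dy":0,"dz":0.15,"wx":0,"wy":0,"wz":0,"claw":40},{"dx":0,"dy":0,"dz":0,"wx":0,"wy":0,"wz":0,"claw":78},{"dx":0,"dy":0,"dz":0,"wx":0,"wy":0,"wz":0,"claw":85},{"dx":0,"dy":0,"dz":0,"wx":0,"wy":0,"wz":0,"claw":85},{"dx":0,"dy":0,"dz":-4,"wx":0,"wy":0,"wz":0,"claw":85},{"dx":0,"dy":0,"dz":-6,"wx":0,"wy":0,"wz":0,"claw":85},{"dx":0,"dy":0,"dz":-6,"wx":0,"wy":0,"wz":0,"claw":85}]';python3 go.py 0.4997 -0.1535 0.16 0.54 0 90; python3 pk.py
```

```text
clock: 11.55
position: [0.5042, 0.1718, 0.1931]
tool_rot: [-3.141, -0.0, -3.111]
force: [1.2, 1.1, 0.7]
grip_width: 0.0724
finger_force: 0.0
t 11.55 p [0.5042 0.1718 0.1931] rot [-3.141 -0.    -3.111] q [-0.45  0.42  0.01  1.88 -0.01  0.84  1.17] n 6
[{"dx":0.24,"dy":-5.42,"dz":0.55,"wx":0,"wy":0,"wz":-0.085,"claw":90.0},{"dx":0.7,"dy":-5.38,"dz":0.55,"wx":0,"wy":0,"wz":-0.085,"claw":90.0},{"dx":1.15,"dy":-5.3,"dz":0.55,"wx":0,"wy":0,"wz":-0.085,"claw":90.0},{"dx":1.6,"dy":-5.18,"dz":0.55,"wx":0,"wy":0,"wz":-0.085,"claw":90.0},{"dx":2.03,"dy":-5.03,"dz":0.55,"wx":0,"wy":0,"wz":-0.085,"claw":90.0},{"dx":2.45,"dy":-4.84,"dz":0.55,"wx":0,"wy":0,"wz":-0.085,"claw":90.0}]
(array([ 0.4996, -0.1526,  0.519 ]), np.float64(0.32), 2)
(array([ 0.4989, -0.303 ,  0.1778]), np.float64(0.32), 2)
(array([0.5073, 0.18  , 0.1805]), np.float64(0.38), 1)
```

```bash
python3 -m handwheel '[{"dx":0.2,"dy":-5.4,"dz":0.2,"wx":0,"wy":0,"wz":-0.085,"claw":90},{"dx":0.7,"dy":-5.4,"dz":0.6,"wx":0,"wy":0,"wz":-0.085,"claw":90},{"dx":1.15,"dy":-5.3,"dz":0.6,"wx":0,"wy":0,"wz":-0.085,"claw":90},{"dx":1.6,"dy":-5.2,"dz":0.6,"wx":0,"wy":0,"wz":-0.085,"claw":90},{"dx":2,"dy":-5,"dz":0.6,"wx":0,"wy":0,"wz":-0.085,"claw":90},{"dx":2.5,"dy":-4.8,"dz":0.6,"wx":0,"wy":0,"wz":-0.085,"claw":90},{"dx":0,"dy":0,"dz":1,"wx":0,"wy":0,"wz":0,"claw":90}]'; python3 go.py 0.4995 -0.153 0.018 0.525 0 90
```

```text
clock: 12.62
position: [0.4986, -0.1574, 0.1477]
tool_rot: [3.141, -0.002, -2.607]
force: [0.2, 0.8, 0.0]
grip_width: 0.0771
finger_force: 0.0
t 12.62 p [ 0.4986 -0.1574  0.1477] rot [ 3.141e+00 -2.000e-03 -2.607e+00] q [ 0.23  0.47 -0.05  1.94  0.04  0.73  2.26] n 3
[{"dx":-0.11,"dy":0.11,"dz":4.32,"wx":0,"wy":0,"wz":0,"claw":90.0},{"dx":-0.11,"dy":0.11,"dz":4.32,"wx":0,"wy":0,"wz":0,"claw":90.0},{"dx":-0.1,"dy":0.11,"dz":4.32,"wx":0,"wy":0,"wz":0,"claw":90.0}]
```

```bash
python3 -m handwheel '[{"dx":0,"dy":0.1,"dz":4.3,"wx":0,"wy":0,"wz":0,"claw":90},{"dx":0,"dy":0.1,"dz":4.3,"wx":0,"wy":0,"wz":0,"claw":90},{"dx":0,"dy":0.1,"dz":4.3,"wx":0,"wy":0,"wz":0,"claw":90},{"dx":0,"dy":0,"dz":0,"wx":0,"wy":0,"wz":0,"claw":40},{"dx":0,"dy":0,"dz":0,"wx":0,"wy":0,"wz":0,"claw":40},{"dx":0,"dy":0,"dz":0,"wx":0,"wy":0,"wz":0,"claw":40},{"dx":0,"dy":0,"dz":0,"wx":0,"wy":0,"wz":0,"claw":40}]' 50
```

```text
clock: 13.5
position: [0.499, -0.1507, 0.0213]
tool_rot: [-3.141, 0.001, -2.602]
force: [0.2, 0.4, -4.3]
grip_width: 0.056
finger_force: 55.0
```

```bash
python3 -m handwheel '[{"dx":0,"dy":0,"dz":-3,"wx":0,"wy":0,"wz":0,"claw":40},{"dx":0,"dy":0,"dz":-5,"wx":0,"wy":0,"wz":0,"claw":40},{"dx":0,"dy":0,"dz":-5,"wx":0,"wy":0,"wz":0,"claw":40},{"dx":0,"dy":0,"dz":-5,"wx":0,"wy":0,"wz":0,"claw":40}]';python3 go.py 0.500 0.264 0.2 0.032 0 40
```

```text
clock: 14.0
position: [0.4982, -0.1506, 0.2026]
tool_rot: [-3.141, 0.001, -2.602]
force: [0.6, -0.7, -4.6]
grip_width: 0.056
finger_force: 55.6
t 14.0 p [ 0.4982 -0.1506  0.2026] rot [-3.141e+00  1.000e-03 -2.602e+00] q [ 0.22  0.39 -0.06  1.9   0.03  0.85  2.26] n 8
[{"dx":-2.68,"dy":4.43,"dz":0.03,"wx":0,"wy":0,"wz":0.063,"claw":40.0},{"dx":-2.4,"dy":4.59,"dz":0.03,"wx":0,"wy":0,"wz":0.063,"claw":40.0},{"dx":-2.1,"dy":4.74,"dz":0.03,"wx":0,"wy":0,"wz":0.063,"claw":40.0},{"dx":-1.8,"dy":4.86,"dz":0.03,"wx":0,"wy":0,"wz":0.063,"claw":40.0},{"dx":-1.48,"dy":4.97,"dz":0.03,"wx":0,"wy":0,"wz":0.063,"claw":40.0},{"dx":-1.17,"dy":5.05,"dz":0.03,"wx":0,"wy":0,"wz":0.063,"claw":40.0},{"dx":-0.84,"dy":5.11,"dz":0.03,"wx":0,"wy":0,"wz":0.063,"claw":40.0},{"dx":-0.52,"dy":5.16,"dz":0.03,"wx":0,"wy":0,"wz":0.063,"claw":40.0}]
```

```bash
python3 -m handwheel '[{"dx":-2.7,"dy":4.4,"dz":0,"wx":0,"wy":0,"wz":0.063,"claw":40},{"dx":-2.4,"dy":4.6,"dz":0,"wx":0,"wy":0,"wz":0.063,"claw":40},{"dx":-2.1,"dy":4.75,"dz":0,"wx":0,"wy":0,"wz":0.063,"claw":40},{"dx":-1.8,"dy":4.85,"dz":0,"wx":0,"wy":0,"wz":0.063,"claw":40},{"dx":-1.5,"dy":5,"dz":0,"wx":0,"wy":0,"wz":0.063,"claw":40},{"dx":-1.2,"dy":5.05,"dz":0,"wx":0,"wy":0,"wz":0.063,"claw":40},{"dx":-0.8,"dy":5.1,"dz":0,"wx":0,"wy":0,"wz":0.063,"claw":40},{"dx":-0.5,"dy":5.2,"dz":0,"wx":0,"wy":0,"wz":0.063,"claw":40}]';python3 -m handwheel '[{"dx":0,"dy":0,"dz":0,"wx":0,"wy":0,"wz":0,"claw":40},{"dx":0,"dy":0,"dz":0,"wx":0,"wy":0,"wz":0,"claw":40}]'
python3 go.py 0.500 0.264 0.036 0.032 0 40
```

```text
clock: 15.0
position: [0.4994, 0.2661, 0.201]
tool_rot: [3.141, 0.001, -3.108]
force: [1.3, -0.2, -3.3]
grip_width: 0.0558
finger_force: 55.6
clock: 15.25
position: [0.4995, 0.2642, 0.2005]
tool_rot: [-3.141, 0.0, -3.105]
force: [1.0, -0.8, -4.0]
grip_width: 0.0562
finger_force: 55.6
t 15.25 p [0.4995 0.2642 0.2005] rot [-3.141  0.    -3.105] q [-0.56  0.46 -0.04  1.79  0.02  0.89  0.99] n 3
[{"dx":-0.02,"dy":0,"dz":5.48,"wx":0,"wy":0,"wz":0,"claw":40.0},{"dx":-0.02,"dy":0,"dz":5.48,"wx":0,"wy":0,"wz":0,"claw":40.0},{"dx":-0.02,"dy":0,"dz":5.48,"wx":0,"wy":0,"wz":0,"claw":40.0}]
```

```bash
python3 -m handwheel '[{"dx":0,"dy":0,"dz":5,"wx":0,"wy":0,"wz":0,"claw":40},{"dx":0,"dy":0,"dz":5,"wx":0,"wy":0,"wz":0,"claw":40},{"dx":0,"dy":0,"dz":4.3,"wx":0,"wy":0,"wz":0,"claw":40},{"dx":0,"dy":0,"dz":1.5,"wx":0,"wy":0,"wz":0,"claw":40},{"dx":0,"dy":0,"dz":0.8,"wx":0,"wy":0,"wz":0,"claw":40},{"dx":0,"dy":0,"dz":0.1,"wx":0,"wy":0,"wz":0,"claw":40},{"dx":0,"dy":0,"dz":0,"wx":0,"wy":0,"wz":0,"claw":40}]'
```

```text
clock: 16.12
position: [0.5003, 0.2648, 0.0345]
tool_rot: [3.141, 0.002, -3.106]
force: [1.2, -0.0, -3.2]
grip_width: 0.0558
finger_force: 55.6
```

```bash
python3 -m handwheel '[{"dx":0,"dy":0,"dz":0.15,"wx":0,"wy":0,"wz":0,"claw":40},{"dx":0,"dy":0,"dz":0,"wx":0,"wy":0,"wz":0,"claw":78},{"dx":0,"dy":0,"dz":0,"wx":0,"wy":0,"wz":0,"claw":85},{"dx":0,"dy":0,"dz":0,"wx":0,"wy":0,"wz":0,"claw":85},{"dx":0,"dy":0,"dz":-4,"wx":0,"wy":0,"wz":0,"claw":85},{"dx":0,"dy":0,"dz":-6,"wx":0,"wy":0,"wz":0,"claw":85},{"dx":0,"dy":0,"dz":-6,"wx":0,"wy":0,"wz":0,"claw":85}]';python3 go.py 0.4985 -0.3025 0.16 0.175 0 100; python3 pk.py
```

```text
clock: 17.0
position: [0.4994, 0.2644, 0.1936]
tool_rot: [-3.141, -0.0, -3.105]
force: [0.4, -0.7, 0.5]
grip_width: 0.0726
finger_force: 0.0
t 17.0 p [0.4994 0.2644 0.1936] rot [-3.141 -0.    -3.105] q [-0.56  0.47 -0.04  1.8   0.02  0.87  0.99] n 11
[{"dx":0.19,"dy":-5.15,"dz":0.31,"wx":0,"wy":0,"wz":-0.013,"claw":100.0},{"dx":0.26,"dy":-5.15,"dz":0.31,"wx":0,"wy":0,"wz":-0.013,"claw":100.0},{"dx":0.32,"dy":-5.14,"dz":0.31,"wx":0,"wy":0,"wz":-0.013,"claw":100.0},{"dx":0.39,"dy":-5.14,"dz":0.31,"wx":0,"wy":0,"wz":-0.013,"claw":100.0},{"dx":0.45,"dy":-5.13,"dz":0.31,"wx":0,"wy":0,"wz":-0.013,"claw":100.0},{"dx":0.52,"dy":-5.13,"dz":0.31,"wx":0,"wy":0,"wz":-0.013,"claw":100.0},{"dx":0.58,"dy":-5.12,"dz":0.31,"wx":0,"wy":0,"wz":-0.013,"claw":100.0},{"dx":0.65,"dy":-5.11,"dz":0.31,"wx":0,"wy":0,"wz":-0.013,"claw":100.0}]
[{"dx":0.71,"dy":-5.1,"dz":0.31,"wx":0,"wy":0,"wz":-0.013,"claw":100.0},{"dx":0.78,"dy":-5.09,"dz":0.31,"wx":0,"wy":0,"wz":-0.013,"claw":100.0},{"dx":0.84,"dy":-5.08,"dz":0.31,"wx":0,"wy":0,"wz":-0.013,"claw":100.0}]
(array([0.4999, 0.1743, 0.016 ]), np.float64(0.53), 2)
(array([ 0.4958, -0.3035,  0.169 ]), np.float64(0.31), 2)
(array([0.505 , 0.2725, 0.3106]), np.float64(0.42), 1)
```

```bash
python3 -m handwheel '[{"dx":0.2,"dy":-5.1,"dz":0,"wx":0,"wy":0,"wz":-0.013,"claw":100},{"dx":0.3,"dy":-5.1,"dz":0,"wx":0,"wy":0,"wz":-0.013,"claw":100},{"dx":0.3,"dy":-5.1,"dz":0,"wx":0,"wy":0,"wz":-0.013,"claw":100},{"dx":0.4,"dy":-5.1,"dz":0,"wx":0,"wy":0,"wz":-0.013,"claw":100},{"dx":0.5,"dy":-5.1,"dz":0,"wx":0,"wy":0,"wz":-0.013,"claw":100},{"dx":0.5,"dy":-5.1,"dz":0,"wx":0,"wy":0,"wz":-0.013,"claw":100},{"dx":0.6,"dy":-5.1,"dz":0.5,"wx":0,"wy":0,"wz":-0.013,"claw":100},{"dx":0.6,"dy":-5.1,"dz":1,"wx":0,"wy":0,"wz":-0.013,"claw":100}]';python3 -m handwheel '[{"dx":0.7,"dy":-5.1,"dz":1,"wx":0,"wy":0,"wz":-0.013,"claw":100},{"dx":0.8,"dy":-5.1,"dz":1,"wx":0,"wy":0,"wz":-0.013,"claw":100},{"dx":0.8,"dy":-5.1,"dz":1,"wx":0,"wy":0,"wz":-0.013,"claw":100},{"dx":0,"dy":0,"dz":0,"wx":0,"wy":0,"wz":0,"claw":100}]'; python3 go.py 0.4975 -0.3028 0.018 0.173 0 100
```

```text
clock: 18.2
position: [0.4985, -0.1465, 0.1758]
tool_rot: [3.141, -0.001, -3.001]
force: [0.8, 0.1, 0.2]
grip_width: 0.0855
finger_force: 0.0
clock: 18.7
position: [0.4976, -0.3034, 0.1445]
tool_rot: [3.141, -0.003, -2.967]
force: [-0.7, 0.5, 0.2]
grip_width: 0.0849
finger_force: 0.0
t 18.7 p [ 0.4976 -0.3034  0.1445] rot [ 3.141e+00 -3.000e-03 -2.967e+00] q [ 0.43  0.56  0.03  1.79 -0.02  0.79  2.21] n 3
[{"dx":-0.02,"dy":0.02,"dz":4.22,"wx":0,"wy":0,"wz":0,"claw":100.0},{"dx":-0.01,"dy":0.02,"dz":4.22,"wx":0,"wy":0,"wz":0,"claw":100.0},{"dx":-0.01,"dy":0.02,"dz":4.22,"wx":0,"wy":0,"wz":0,"claw":100.0}]
```

```bash
python3 -m handwheel '[{"dx":0,"dy":0,"dz":4.2,"wx":0,"wy":0,"wz":0,"claw":100},{"dx":0,"dy":0,"dz":4.2,"wx":0,"wy":0,"wz":0,"claw":100},{"dx":0,"dy":0,"dz":4.2,"wx":0,"wy":0,"wz":0,"claw":100},{"dx":0,"dy":0,"dz":0,"wx":0,"wy":0,"wz":0,"claw":40},{"dx":0,"dy":0,"dz":0,"wx":0,"wy":0,"wz":0,"claw":40},{"dx":0,"dy":0,"dz":0,"wx":0,"wy":0,"wz":0,"claw":40},{"dx":0,"dy":0,"dz":0,"wx":0,"wy":0,"wz":0,"claw":40}]' 50; python3 -m handwheel '[{"dx":0,"dy":0,"dz":-3,"wx":0,"wy":0,"wz":0,"claw":40},{"dx":0,"dy":0,"dz":-5,"wx":0,"wy":0,"wz":0,"claw":40},{"dx":0,"dy":0,"dz":-5,"wx":0,"wy":0,"wz":0,"claw":40},{"dx":0,"dy":0,"dz":-5,"wx":0,"wy":0,"wz":0,"claw":40}]';python3 go.py 0.496 0.356 0.2 0.032 0 40
```

```text
clock: 19.58
position: [0.5002, -0.2998, 0.0219]
tool_rot: [-3.141, 0.001, -2.962]
force: [0.3, -0.3, -3.5]
grip_width: 0.0551
finger_force: 53.5
clock: 20.08
position: [0.4995, -0.2996, 0.2031]
tool_rot: [-3.141, 0.001, -2.962]
force: [0.4, -1.0, -3.4]
grip_width: 0.0554
finger_force: 55.0
t 20.07 p [ 0.4995 -0.2996  0.2031] rot [-3.141e+00  1.000e-03 -2.962e+00] q [ 0.42  0.49  0.03  1.75 -0.02  0.91  2.2 ] n 12
[{"dx":-0.94,"dy":5.38,"dz":0.02,"wx":0,"wy":0,"wz":0.012,"claw":40.0},{"dx":-0.88,"dy":5.39,"dz":0.02,"wx":0,"wy":0,"wz":0.012,"claw":40.0},{"dx":-0.81,"dy":5.4,"dz":0.02,"wx":0,"wy":0,"wz":0.012,"claw":40.0},{"dx":-0.75,"dy":5.41,"dz":0.02,"wx":0,"wy":0,"wz":0.012,"claw":40.0},{"dx":-0.68,"dy":5.42,"dz":0.02,"wx":0,"wy":0,"wz":0.012,"claw":40.0},{"dx":-0.61,"dy":5.43,"dz":0.02,"wx":0,"wy":0,"wz":0.012,"claw":40.0},{"dx":-0.55,"dy":5.44,"dz":0.03,"wx":0,"wy":0,"wz":0.012,"claw":40.0},{"dx":-0.48,"dy":5.44,"dz":0.03,"wx":0,"wy":0,"wz":0.012,"claw":40.0}]
[{"dx":-0.41,"dy":5.45,"dz":0.03,"wx":0,"wy":0,"wz":0.012,"claw":40.0},{"dx":-0.35,"dy":5.45,"dz":0.03,"wx":0,"wy":0,"wz":0.012,"claw":40.0},{"dx":-0.28,"dy":5.46,"dz":0.03,"wx":0,"wy":0,"wz":0.012,"claw":40.0},{"dx":-0.21,"dy":5.46,"dz":0.03,"wx":0,"wy":0,"wz":0.012,"claw":40.0}]
```

```bash
python3 -m handwheel '[{"dx":-0.95,"dy":5.4,"dz":0,"wx":0,"wy":0,"wz":0.012,"claw":40},{"dx":-0.9,"dy":5.4,"dz":0,"wx":0,"wy":0,"wz":0.012,"claw":40},{"dx":-0.8,"dy":5.4,"dz":0,"wx":0,"wy":0,"wz":0.012,"claw":40},{"dx":-0.75,"dy":5.4,"dz":0,"wx":0,"wy":0,"wz":0.012,"claw":40},{"dx":-0.7,"dy":5.4,"dz":0,"wx":0,"wy":0,"wz":0.012,"claw":40},{"dx":-0.6,"dy":5.4,"dz":0,"wx":0,"wy":0,"wz":0.012,"claw":40},{"dx":-0.55,"dy":5.45,"dz":0,"wx":0,"wy":0,"wz":0.012,"claw":40},{"dx":-0.5,"dy":5.45,"dz":0,"wx":0,"wy":0,"wz":0.012,"claw":40}]';python3 -m handwheel '[{"dx":-0.45,"dy":5.45,"dz":0,"wx":0,"wy":0,"wz":0.012,"claw":40},{"dx":-0.4,"dy":5.45,"dz":0,"wx":0,"wy":0,"wz":0.012,"claw":40},{"dx":-0.35,"dy":5.45,"dz":0,"wx":0,"wy":0,"wz":0.012,"claw":40},{"dx":-0.3,"dy":5.45,"dz":0,"wx":0,"wy":0,"wz":0.012,"claw":40},{"dx":0,"dy":0,"dz":0,"wx":0,"wy":0,"wz":0,"claw":40},{"dx":0,"dy":0,"dz":0,"wx":0,"wy":0,"wz":0,"claw":40}]'
python3 go.py 0.498 0.356 0.036 0.032 0 40
```

```text
clock: 21.08
position: [0.4973, 0.139, 0.2015]
tool_rot: [3.141, 0.001, -3.059]
force: [1.9, -0.5, -4.3]
grip_width: 0.0554
finger_force: 55.0
clock: 21.82
position: [0.4981, 0.3553, 0.2009]
tool_rot: [-3.141, 0.0, -3.106]
force: [0.5, -0.1, -3.0]
grip_width: 0.0553
finger_force: 55.0
t 21.82 p [0.4981 0.3553 0.2009] rot [-3.141  0.    -3.106] q [-0.67  0.53 -0.07  1.66  0.05  0.95  0.85] n 3
[{"dx":0,"dy":0.03,"dz":5.5,"wx":0,"wy":0,"wz":0,"claw":40.0},{"dx":0,"dy":0.03,"dz":5.5,"wx":0,"wy":0,"wz":0,"claw":40.0},{"dx":0,"dy":0.02,"dz":5.5,"wx":0,"wy":0,"wz":0,"claw":40.0}]
```

```bash
python3 -m handwheel '[{"dx":0,"dy":0.05,"dz":5,"wx":0,"wy":0,"wz":0,"claw":40},{"dx":0,"dy":0,"dz":5,"wx":0,"wy":0,"wz":0,"claw":40},{"dx":0,"dy":0,"dz":4.3,"wx":0,"wy":0,"wz":0,"claw":40},{"dx":0,"dy":0,"dz":1.5,"wx":0,"wy":0,"wz":0,"claw":40},{"dx":0,"dy":0,"dz":0.8,"wx":0,"wy":0,"wz":0,"claw":40},{"dx":0,"dy":0,"dz":0.1,"wx":0,"wy":0,"wz":0,"claw":40},{"dx":0,"dy":0,"dz":0,"wx":0,"wy":0,"wz":0,"claw":40}]'; python3 -m handwheel '[{"dx":0,"dy":0,"dz":0.15,"wx":0,"wy":0,"wz":0,"claw":40},{"dx":0,"dy":0,"dz":0,"wx":0,"wy":0,"wz":0,"claw":78},{"dx":0,"dy":0,"dz":0,"wx":0,"wy":0,"wz":0,"claw":85},{"dx":0,"dy":0,"dz":0,"wx":0,"wy":0,"wz":0,"claw":85},{"dx":0,"dy":0,"dz":-4,"wx":0,"wy":0,"wz":0,"claw":85},{"dx":0,"dy":0,"dz":-6,"wx":0,"wy":0,"wz":0,"claw":85},{"dx":0,"dy":0,"dz":-6,"wx":0,"wy":0,"wz":0,"claw":85}]'
```

```text
clock: 22.7
position: [0.4988, 0.3567, 0.0351]
tool_rot: [3.141, 0.001, -3.107]
force: [-0.1, -0.5, -2.9]
grip_width: 0.0553
finger_force: 55.0
clock: 23.58
position: [0.498, 0.3561, 0.194]
tool_rot: [-3.141, -0.0, -3.106]
force: [1.2, 0.8, 0.1]
grip_width: 0.0726
finger_force: 0.0
```

```bash
python3 go.py 0.390 0.211 0.2 0.032 0 0
```

```text
t 23.57 p [0.498  0.3561 0.194 ] rot [-3.141 -0.    -3.106] q [-0.67  0.54 -0.07  1.67  0.05  0.93  0.85] n 4
[{"dx":2.83,"dy":-3.53,"dz":-0.15,"wx":0,"wy":0,"wz":0,"claw":0},{"dx":2.82,"dy":-3.53,"dz":-0.15,"wx":0,"wy":0,"wz":0,"claw":0},{"dx":2.82,"dy":-3.53,"dz":-0.15,"wx":0,"wy":0,"wz":0,"claw":0},{"dx":2.82,"dy":-3.54,"dz":-0.15,"wx":0,"wy":0,"wz":0,"claw":0}]
```

```bash
python3 -m handwheel '[{"dx":2.8,"dy":-3.5,"dz":-0.3,"wx":0,"wy":0,"wz":0,"claw":0},{"dx":2.8,"dy":-3.5,"dz":0,"wx":0,"wy":0,"wz":0,"claw":0},{"dx":2.8,"dy":-3.5,"dz":0,"wx":0,"wy":0,"wz":0,"claw":0},{"dx":2.8,"dy":-3.5,"dz":0,"wx":0,"wy":0,"wz":0,"claw":0},{"dx":0,"dy":0,"dz":0,"wx":0,"wy":0,"wz":0,"claw":0}]'; python3 ov.py 0.499 0.264 0.032 0 d;python3 -c "
import cv2,numpy as np
a=cv2.imread('pics/ov_top_d.png');b=cv2.imread('pics/ov_side_d.png')
a=cv2.resize(a[30:360],None,fx=.6,fy=.6);b=cv2.resize(b,None,fx=.7,fy=.7)
h=np.zeros((600,560,3),np.uint8);h[:a.shape[0],:480]=a;n=min(b.shape[0],600-a.shape[0]);h[a.shape[0]:a.shape[0]+n,:b.shape[1]]=b[:n,:560];cv2.imwrite('pics/d.png',h)"
```

```text
clock: 24.2
position: [0.39, 0.2102, 0.1957]
tool_rot: [-3.141, -0.0, -3.108]
force: [0.6, 0.6, 0.1]
grip_width: -0.0002
finger_force: 0.0
```

View pics/d.png

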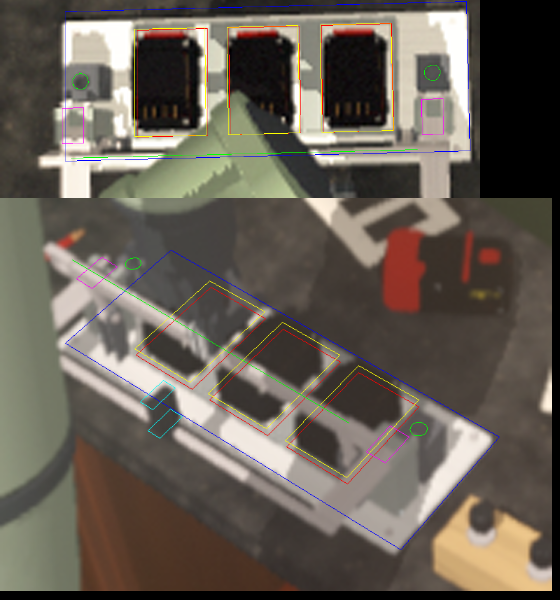

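```bash
python3 -m handwheel '[{"dx":0,"dy":0,"dz":4,"wx":0,"wy":0,"wz":0,"claw":0},{"dx":0,"dy":0,"dz":3.5,"wx":0,"wy":0,"wz":0,"claw":0},{"dx":-1,"dy":0,"dz":0,"wx":0,"wy":0,"wz":0,"claw":0},{"dx":-1,"dy":0,"dz":0,"wx":0,"wy":0,"wz":0,"claw":0},{"dx":-1,"dy":0,"dz":0,"wx":0,"wy":0,"wz":0,"claw":0},{"dx":-1,"dy":0,"dz":0,"wx":0,"wy":0,"wz":0,"claw":0},{"dx":-0.5,"dy":0,"dz":0,"wx":0,"wy":0,"wz":0,"claw":0},{"dx":0,"dy":0,"dz":0,"wx":0,"wy":0,"wz":0,"claw":0}]'; python3 -m handwheel '[{"dx":0,"dy":0,"dz":-4,"wx":0,"wy":0,"wz":0,"claw":30},{"dx":0,"dy":0,"dz":-4,"wx":0,"wy":0,"wz":0,"claw":50},{"dx":0,"dy":0,"dz":0,"wx":0,"wy":0,"wz":0,"claw":50}]'; python3 go.py 0.461 -0.004 0.16 0.05 0 55
```

```text
clock: 25.3
position: [0.4365, 0.214, 0.1204]
tool_rot: [3.142, 0.0, -3.107]
force: [-1.2, -0.5, 0.2]
grip_width: 0.0
finger_force: 0.0
clock: 25.68
position: [0.437, 0.2146, 0.2028]
tool_rot: [3.14, 0.004, -3.106]
force: [-0.9, 0.1, -1.8]
grip_width: 0.0424
finger_force: 0.0
t 25.68 p [0.437  0.2146 0.2028] rot [ 3.14   0.004 -3.106] q [-0.52  0.34 -0.08  1.99  0.04  0.81  0.99] n 5
[{"dx":-0.32,"dy":-4.39,"dz":0.85,"wx":0,"wy":0,"wz":0,"claw":55.0},{"dx":-0.31,"dy":-4.39,"dz":0.85,"wx":0,"wy":0,"wz":0,"claw":55.0},{"dx":-0.3,"dy":-4.39,"dz":0.85,"wx":0,"wy":0,"wz":0,"claw":55.0},{"dx":-0.29,"dy":-4.39,"dz":0.85,"wx":0,"wy":0,"wz":0,"claw":55.0},{"dx":-0.27,"dy":-4.39,"dz":0.85,"wx":0,"wy":0,"wz":0,"claw":55.0}]
```

```bash
python3 -m handwheel '[{"dx":-0.3,"dy":-4.4,"dz":0.4,"wx":0,"wy":0,"wz":0,"claw":55},{"dx":-0.3,"dy":-4.4,"dz":0.8,"wx":0,"wy":0,"wz":0,"claw":55},{"dx":-0.3,"dy":-4.4,"dz":1,"wx":0,"wy":0,"wz":0,"claw":55},{"dx":-0.3,"dy":-4.4,"dz":1,"wx":0,"wy":0,"wz":0,"claw":55},{"dx":-0.3,"dy":-4.4,"dz":1,"wx":0,"wy":0,"wz":0,"claw":55},{"dx":0,"dy":0,"dz":0,"wx":0,"wy":0,"wz":0,"claw":55}]'; cat > lk.py <<'E'
import sys
from h import *
tag=sys.argv[1]
t=grab('top')['frame'][185:250,170:400];s=grab('side')['frame'][140:300,160:380]
t=cv2.resize(t,(660,187),interpolation=2);s=cv2.resize(s,(528,384),interpolation=2)
h=np.zeros((575,660,3),np.uint8);h[:187]=t;h[190:574,:528]=s;cv2.imwrite(f'pics/{tag}.png',h)
E
python3 lk.py e; python3 go.py 0.461 -0.004 0.056 0.05 0 55
```

```text
clock: 26.42
position: [0.4579, -0.0083, 0.1571]
tool_rot: [-3.141, -0.002, -3.111]
force: [0.4, 0.6, 0.4]
grip_width: 0.0468
finger_force: 0.0
t 26.52 p [ 0.4584 -0.0053  0.1578] rot [ 3.141e+00 -1.000e-03 -3.107e+00] q [-0.11  0.37 -0.01  2.09  0.01  0.68  1.48] n 2
[{"dx":-0.14,"dy":0.06,"dz":5.09,"wx":0,"wy":0,"wz":-0.008,"claw":55.0},{"dx":-0.14,"dy":0.06,"dz":5.09,"wx":0,"wy":0,"wz":-0.008,"claw":55.0}]
```

View pics/e.png

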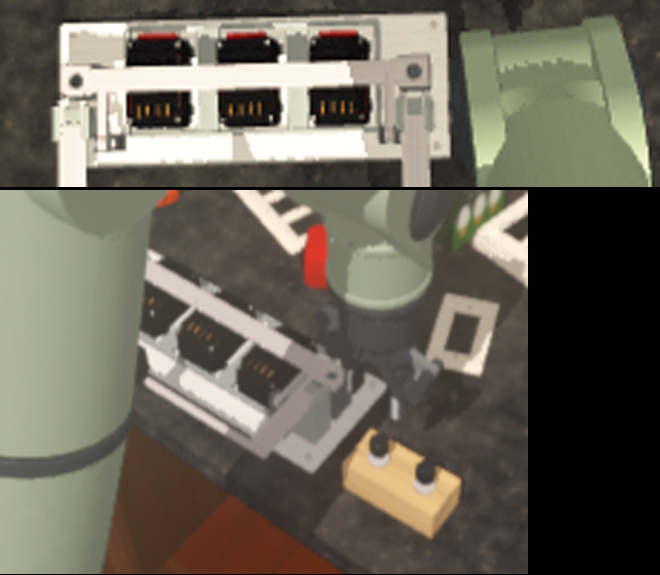

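```bash
cat > hole.py <<'E'
from h import *
f=grab('top');g=cv2.cvtColor(f['frame'],cv2.COLOR_BGR2GRAY)
for u,v,n in((196.5,213.2,'L'),(314.3,209.3,'R')):
    a,b=int(round(u)),int(round(v));P=g[b-3:b+4,a-3:a+4].astype(float);print(P.astype(int))
    w=np.clip(np.median(P)-15-P,0,None);yy,xx=np.mgrid[b-3:b+4,a-3:a+4];q=[(w*xx).sum()/w.sum(),(w*yy).sum()/w.sum()]
    print(n,q,onz(f,q,.073)[0])
E
python3 hole.py
```

```text
[[245 243 225 189 196 243 244]
 [243 215 143  99 110 198 242]
 [235 154  79  67  76 131 237]
 [230 110  69  66  73 122 240]
 [229 153  70  67  82 151 244]
 [239 210 170 128 163 225 243]
 [242 239 235 232 236 241 242]]
L [np.float64(196.02915291529152), np.float64(212.86138613861385)] [0.49280268 0.43106395 0.073     ]
[[175 172 162 164 169 172 172]
 [170 139 119 109 125 167 174]
 [155  89  90  84  91 133 170]
 [132  80  83  83  83  96 164]
 [156  81  84  85  85 103 170]
 [159 109  83  82  87 134 176]
 [170 155 129 129 149 166 176]]
R [np.float64(313.7153153153153), np.float64(209.42882882882884)] [0.50497347 0.09568047 0.073     ]
```

```bash
python3 -m handwheel '[{"dx":-0.2,"dy":0.1,"dz":4,"wx":0,"wy":0,"wz":0,"claw":55},{"dx":0,"dy":0.1,"dz":4,"wx":0,"wy":0,"wz":0,"claw":55},{"dx":0,"dy":0,"dz":2.2,"wx":0,"wy":0,"wz":0,"claw":55},{"dx":0,"dy":0,"dz":0,"wx":0,"wy":0,"wz":0,"claw":55}]'
```

```text
clock: 27.08
position: [0.4599, -0.0022, 0.0553]
tool_rot: [3.141, -0.003, -3.105]
force: [-0.0, 0.7, 0.4]
grip_width: 0.0467
finger_force: 0.0
```

```bash
python3 -m handwheel '[{"dx":0,"dy":0,"dz":0,"wx":0,"wy":0,"wz":0,"claw":5},{"dx":0,"dy":0,"dz":0,"wx":0,"wy":0,"wz":0,"claw":5},{"dx":0,"dy":0,"dz":0,"wx":0,"wy":0,"wz":0,"claw":5},{"dx":0,"dy":0,"dz":0,"wx":0,"wy":0,"wz":0,"claw":5}]' 35;python3 -m handwheel '[{"dx":0,"dy":0,"dz":-3,"wx":0,"wy":0,"wz":0,"claw":5},{"dx":0,"dy":0,"dz":-4,"wx":0,"wy":0,"wz":0,"claw":5},{"dx":0,"dy":0,"dz":-4,"wx":0,"wy":0,"wz":0,"claw":5},{"dx":0,"dy":0,"dz":-2,"wx":0,"wy":0,"wz":0,"claw":5},{"dx":0,"dy":0,"dz":0,"wx":0,"wy":0,"wz":0,"claw":5}]'; python3 go.py 0.505 0.0957 0.18 0.032 0 5
```

```text
clock: 27.58
position: [0.4615, -0.0032, 0.0572]
tool_rot: [3.141, 0.002, -3.107]
force: [0.1, 0.2, 10.6]
grip_width: 0.0209
finger_force: 34.8
clock: 28.2
position: [0.4615, -0.0032, 0.1878]
tool_rot: [3.141, 0.003, -3.107]
force: [-0.5, -0.5, -1.1]
grip_width: 0.021
finger_force: 34.8
t 28.2 p [ 0.4615 -0.0032  0.1878] rot [ 3.141e+00  3.000e-03 -3.107e+00] q [-0.11  0.32 -0.01  2.06  0.01  0.75  1.48] n 2
[{"dx":-2.34,"dy":4.86,"dz":0.4,"wx":0,"wy":0,"wz":0,"claw":5.0},{"dx":-2.34,"dy":4.87,"dz":0.39,"wx":0,"wy":0,"wz":0,"claw":5.0}]
```

```bash
python3 -m handwheel '[{"dx":-2.3,"dy":4.85,"dz":0.4,"wx":0,"wy":0,"wz":0,"claw":5},{"dx":-2.3,"dy":4.85,"dz":0.4,"wx":0,"wy":0,"wz":0,"claw":5},{"dx":0,"dy":0,"dz":3,"wx":0,"wy":0,"wz":0,"claw":5},{"dx":0,"dy":0,"dz":1,"wx":0,"wy":0,"wz":0,"claw":5},{"dx":0,"dy":0,"dz":0,"wx":0,"wy":0,"wz":0,"claw":5},{"dx":0,"dy":0,"dz":0,"wx":0,"wy":0,"wz":0,"claw":5}]'; python3 go.py 0.505 0.0957 0.126 0.032 0 5; python3 -c "
from h import *
f=grab('side');s=monitor.observe()['position'];print(proj(f,[[*s[:2],s[2]-.0452],[.505,.0957,.075],[*s[:2],s[2]-.011]]))
a=f['frame'][165:245,250:350];cv2.imwrite('pics/p1.png',cv2.resize(a,None,fx=7,fy=7,interpolation=2))"
```

```text
clock: 28.95
position: [0.5037, 0.0948, 0.139]
tool_rot: [3.141, 0.001, -3.107]
force: [-0.4, 0.4, -0.4]
grip_width: 0.0208
finger_force: 34.9
t 28.95 p [0.5037 0.0948 0.139 ] rot [ 3.141e+00  1.000e-03 -3.107e+00] q [-0.28  0.47 -0.03  1.98  0.02  0.69  1.28] n 1
[{"dx":-0.14,"dy":0.08,"dz":1.3,"wx":0,"wy":0,"wz":0,"claw":5.0}]
[[297.38389427 212.17644716]
 [297.63083197 216.00472371]
 [297.04006634 204.22833135]]
```

View pics/p1.png

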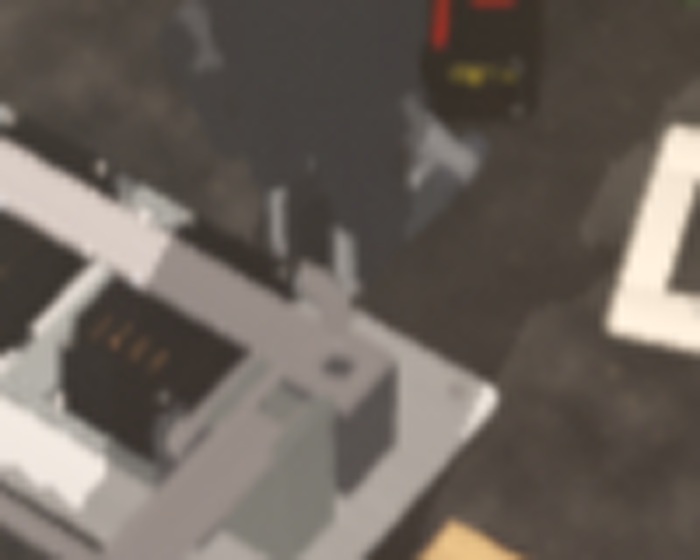

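```bash
python3 -c "
from h import *
f=grab('side');s=np.array(monitor.observe()['position'])
u,v=282,190
S=20
im=cv2.resize(f['frame'][v:v+30,u:u+35],None,fx=S,fy=S,interpolation=2)
for tx in(0,.15):
  ax=np.array([np.sin(tx),0,-np.cos(tx)]);k=s+[0,0,.015]
  p=[((proj(f,k+ax*d)[0]-[u,v]+.5)*S).astype(int) for d in(0,.026,.060)]
  for q in p: cv2.circle(im,tuple(int(a) for a in q),4,(0,255,0) if tx==0 else (0,0,255),-1)
cv2.imwrite('pics/p2.png',im)"
```

```text
(no output)
```

View pics/p2.png

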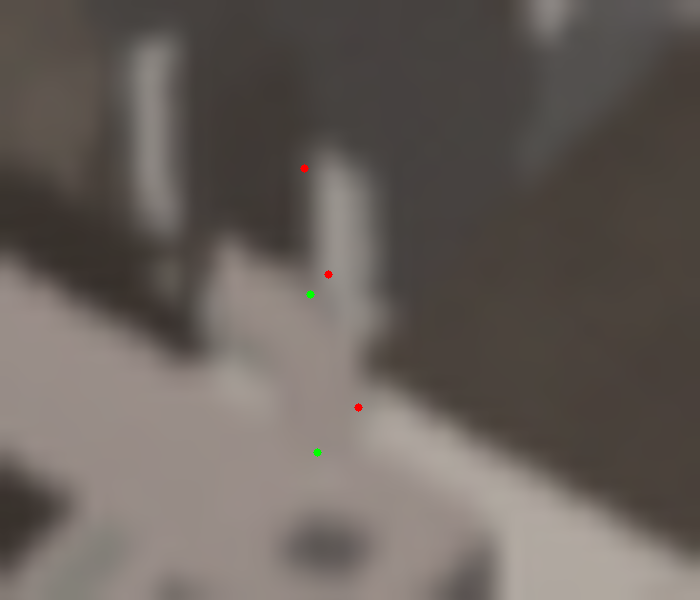

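```bash
python3 -m handwheel '[{"dx":-0.05,"dy":0.05,"dz":1.3,"wx":0,"wy":0,"wz":0,"claw":5},{"dx":0,"dy":0,"dz":1,"wx":0,"wy":0,"wz":0,"claw":5},{"dx":0,"dy":0,"dz":0.6,"wx":0,"wy":0,"wz":0,"claw":5},{"dx":0,"dy":0,"dz":0,"wx":0,"wy":0,"wz":0,"claw":5}]'
```

```text
clock: 29.55
position: [0.5038, 0.0958, 0.1088]
tool_rot: [-3.141, -0.001, -3.106]
force: [0.4, -0.6, -0.5]
grip_width: 0.021
finger_force: 34.8
```

```bash
python3 -m handwheel '[{"dx":0,"dy":0,"dz":0.8,"wx":0,"wy":0,"wz":0,"claw":5},{"dx":0,"dy":0,"dz":0.8,"wx":0,"wy":0,"wz":0,"claw":5},{"dx":0,"dy":0,"dz":0.5,"wx":0,"wy":0,"wz":0,"claw":5},{"dx":0,"dy":0,"dz":0.3,"wx":0,"wy":0,"wz":0,"claw":5},{"dx":0,"dy":0,"dz":0,"wx":0,"wy":0,"wz":0,"claw":5}]'
```

```text
clock: 30.18
position: [0.5043, 0.0952, 0.0856]
tool_rot: [-3.141, 0.001, -3.107]
force: [1.0, -4.8, 8.0]
grip_width: 0.0206
finger_force: 34.7
```

```bash
python3 -m handwheel '[{"dx":0,"dy":0,"dz":0.1,"wx":0,"wy":0,"wz":0,"claw":5},{"dx":0,"dy":0,"dz":0,"wx":0,"wy":0,"wz":0,"claw":45},{"dx":0,"dy":0,"dz":0,"wx":0,"wy":0,"wz":0,"claw":55},{"dx":0,"dy":0,"dz":-4,"wx":0,"wy":0,"wz":0,"claw":55},{"dx":0,"dy":0,"dz":-4,"wx":0,"wy":0,"wz":0,"claw":55}]'; python3 go.py 0.4634 -0.063 0.15 0.032 0 55
```

```text
clock: 30.8
position: [0.5034, 0.0958, 0.1649]
tool_rot: [-3.141, -0.001, -3.106]
force: [-0.0, 0.8, 0.7]
grip_width: 0.0473
finger_force: 0.0
t 30.8 p [0.5034 0.0958 0.1649] rot [-3.141e+00 -1.000e-03 -3.106e+00] q [-0.28  0.43 -0.03  1.96  0.02  0.75  1.28] n 3
[{"dx":1.52,"dy":-5.24,"dz":0.5,"wx":0,"wy":0,"wz":0,"claw":55.0},{"dx":1.51,"dy":-5.25,"dz":0.5,"wx":0,"wy":0,"wz":0,"claw":55.0},{"dx":1.51,"dy":-5.25,"dz":0.5,"wx":0,"wy":0,"wz":0,"claw":55.0}]
```

```bash
python3 -m handwheel '[{"dx":1.5,"dy":-5.25,"dz":0,"wx":0,"wy":0,"wz":0,"claw":55},{"dx":1.5,"dy":-5.25,"dz":0,"wx":0,"wy":0,"wz":0,"claw":55},{"dx":1.5,"dy":-5.25,"dz":0.5,"wx":0,"wy":0,"wz":0,"claw":55},{"dx":0,"dy":0,"dz":1,"wx":0,"wy":0,"wz":0,"claw":55},{"dx":0,"dy":0,"dz":0,"wx":0,"wy":0,"wz":0,"claw":55}]'; python3 go.py 0.4634 -0.063 0.056 0.032 0 55
```

```text
clock: 31.42
position: [0.4641, -0.0628, 0.1488]
tool_rot: [3.141, -0.001, -3.107]
force: [-0.8, 0.7, 1.0]
grip_width: 0.0469
finger_force: 0.0
t 31.43 p [ 0.4641 -0.0628  0.1488] rot [ 3.141e+00 -1.000e-03 -3.107e+00] q [ 0.02  0.4  -0.01  2.08  0.01  0.66  1.61] n 2
[{"dx":0.03,"dy":-0.01,"dz":4.64,"wx":0,"wy":0,"wz":0,"claw":55.0},{"dx":0.03,"dy":-0.01,"dz":4.64,"wx":0,"wy":0,"wz":0,"claw":55.0}]
```

```bash
python3 -m handwheel '[{"dx":0.05,"dy":0,"dz":4.6,"wx":0,"wy":0,"wz":0,"claw":55},{"dx":0,"dy":0,"dz":4.6,"wx":0,"wy":0,"wz":0,"claw":55},{"dx":0,"dy":0,"dz":0.1,"wx":0,"wy":0,"wz":0,"claw":55},{"dx":0,"dy":0,"dz":0,"wx":0,"wy":0,"wz":0,"claw":5},{"dx":0,"dy":0,"dz":0,"wx":0,"wy":0,"wz":0,"claw":5},{"dx":0,"dy":0,"dz":0,"wx":0,"wy":0,"wz":0,"claw":5},{"dx":0,"dy":0,"dz":0,"wx":0,"wy":0,"wz":0,"claw":5}]' 35;python3 -m handwheel '[{"dx":0,"dy":0,"dz":-3,"wx":0,"wy":0,"wz":0,"claw":5},{"dx":0,"dy":0,"dz":-4,"wx":0,"wy":0,"wz":0,"claw":5},{"dx":0,"dy":0,"dz":-4,"wx":0,"wy":0,"wz":0,"claw":5},{"dx":0,"dy":0,"dz":-2,"wx":0,"wy":0,"wz":0,"claw":5},{"dx":0,"dy":0,"dz":0,"wx":0,"wy":0,"wz":0,"claw":5}]'; python3 go.py 0.493 0.4312 0.19 0.032 0 5
```

```text
clock: 32.3
position: [0.465, -0.0632, 0.0577]
tool_rot: [-3.141, 0.003, -3.107]
force: [-1.3, -0.8, 12.2]
grip_width: 0.0209
finger_force: 35.2
clock: 32.92
position: [0.4647, -0.0632, 0.1882]
tool_rot: [-3.141, 0.004, -3.107]
force: [0.2, -0.4, -0.9]
grip_width: 0.0208
finger_force: 35.0
t 32.92 p [ 0.4647 -0.0632  0.1882] rot [-3.141  0.004 -3.107] q [ 0.02  0.33 -0.01  2.05  0.    0.76  1.61] n 10
[{"dx":-0.46,"dy":4.93,"dz":-0.02,"wx":0,"wy":0,"wz":0,"claw":5.0},{"dx":-0.45,"dy":4.93,"dz":-0.02,"wx":0,"wy":0,"wz":0,"claw":5.0},{"dx":-0.45,"dy":4.93,"dz":-0.02,"wx":0,"wy":0,"wz":0,"claw":5.0},{"dx":-0.45,"dy":4.93,"dz":-0.02,"wx":0,"wy":0,"wz":0,"claw":5.0},{"dx":-0.45,"dy":4.93,"dz":-0.02,"wx":0,"wy":0,"wz":0,"claw":5.0},{"dx":-0.45,"dy":4.93,"dz":-0.02,"wx":0,"wy":0,"wz":0,"claw":5.0},{"dx":-0.45,"dy":4.93,"dz":-0.02,"wx":0,"wy":0,"wz":0,"claw":5.0},{"dx":-0.45,"dy":4.93,"dz":-0.02,"wx":0,"wy":0,"wz":0,"claw":5.0}]
[{"dx":-0.44,"dy":4.93,"dz":-0.02,"wx":0,"wy":0,"wz":0,"claw":5.0},{"dx":-0.44,"dy":4.93,"dz":-0.02,"wx":0,"wy":0,"wz":0,"claw":5.0}]
```

```bash
python3 -m handwheel '[{"dx":-0.45,"dy":4.9,"dz":0,"wx":0,"wy":0,"wz":0,"claw":5},{"dx":-0.45,"dy":4.9,"dz":0,"wx":0,"wy":0,"wz":0,"claw":5},{"dx":-0.45,"dy":4.9,"dz":0,"wx":0,"wy":0,"wz":0,"claw":5},{"dx":-0.45,"dy":4.9,"dz":0,"wx":0,"wy":0,"wz":0,"claw":5},{"dx":-0.45,"dy":4.9,"dz":0,"wx":0,"wy":0,"wz":0,"claw":5},{"dx":-0.45,"dy":4.9,"dz":0,"wx":0,"wy":0,"wz":0,"claw":5},{"dx":-0.45,"dy":4.9,"dz":0,"wx":0,"wy":0,"wz":0,"claw":5},{"dx":-0.45,"dy":4.9,"dz":0,"wx":0,"wy":0,"wz":0,"claw":5}]';python3 -m handwheel '[{"dx":-0.45,"dy":4.9,"dz":0,"wx":0,"wy":0,"wz":0,"claw":5},{"dx":-0.45,"dy":4.9,"dz":0,"wx":0,"wy":0,"wz":0,"claw":5},{"dx":0,"dy":0.3,"dz":3,"wx":0,"wy":0,"wz":0,"claw":5},{"dx":0,"dy":0,"dz":2,"wx":0,"wy":0,"wz":0,"claw":5},{"dx":0,"dy":0,"dz":0,"wx":0,"wy":0,"wz":0,"claw":5},{"dx":0,"dy":0,"dz":0,"wx":0,"wy":0,"wz":0,"claw":5}]'; python3 go.py 0.4925 0.4315 0.126 0.032 0 5
```

```text
clock: 33.92
position: [0.4857, 0.3313, 0.1855]
tool_rot: [-3.141, -0.001, -3.106]
force: [0.6, -0.2, 0.3]
grip_width: 0.0212
finger_force: 35.0
clock: 34.67
position: [0.4921, 0.4307, 0.1371]
tool_rot: [3.141, 0.001, -3.107]
force: [0.1, 0.4, 0.4]
grip_width: 0.0209
finger_force: 35.0
t 34.67 p [0.4921 0.4307 0.1371] rot [ 3.141e+00  1.000e-03 -3.107e+00] q [-0.75  0.67 -0.09  1.6   0.07  0.88  0.74] n 1
[{"dx":-0.04,"dy":0.08,"dz":1.11,"wx":0,"wy":0,"wz":0,"claw":5.0}]
```

```bash
python3 -m handwheel '[{"dx":0,"dy":0.05,"dz":1.1,"wx":0,"wy":0,"wz":0,"claw":5},{"dx":0,"dy":0,"dz":1,"wx":0,"wy":0,"wz":0,"claw":5},{"dx":0,"dy":0,"dz":0.6,"wx":0,"wy":0,"wz":0,"claw":5},{"dx":0,"dy":0,"dz":0,"wx":0,"wy":0,"wz":0,"claw":5}]'
```

```text
clock: 35.17
position: [0.4917, 0.4314, 0.1088]
tool_rot: [-3.141, 0.0, -3.107]
force: [3.1, 0.7, -2.2]
grip_width: 0.021
finger_force: 34.7
```

```bash
python3 -m handwheel '[{"dx":-0.1,"dy":0,"dz":0.8,"wx":0,"wy":0,"wz":0,"claw":5},{"dx":0,"dy":0,"dz":0.8,"wx":0,"wy":0,"wz":0,"claw":5},{"dx":0,"dy":0,"dz":0.5,"wx":0,"wy":0,"wz":0,"claw":5},{"dx":0,"dy":0,"dz":0.3,"wx":0,"wy":0,"wz":0,"claw":5},{"dx":0,"dy":0,"dz":0,"wx":0,"wy":0,"wz":0,"claw":5}]'
```

```text
clock: 35.8
position: [0.4931, 0.4311, 0.0861]
tool_rot: [-3.141, 0.001, -3.107]
force: [0.0, -5.7, 14.7]
grip_width: 0.0208
finger_force: 35.6
```

```bash
python3 -m handwheel '[{"dx":0,"dy":0,"dz":0.1,"wx":0,"wy":0,"wz":0,"claw":5},{"dx":0,"dy":0,"dz":0,"wx":0,"wy":0,"wz":0,"claw":45},{"dx":0,"dy":0,"dz":0,"wx":0,"wy":0,"wz":0,"claw":55},{"dx":0,"dy":0,"dz":-4,"wx":0,"wy":0,"wz":0,"claw":55},{"dx":0,"dy":0,"dz":-5,"wx":0,"wy":0,"wz":0,"claw":55}]'; python3 go.py 0.367 0.2575 0.18 0.032 0 55
```

```text
clock: 36.42
position: [0.4918, 0.4313, 0.1742]
tool_rot: [-3.14, -0.002, -3.106]
force: [0.8, 0.1, 1.2]
grip_width: 0.0468
finger_force: 0.0
t 36.42 p [0.4918 0.4313 0.1742] rot [-3.140e+00 -2.000e-03 -3.106e+00] q [-0.75  0.63 -0.09  1.57  0.06  0.95  0.74] n 4
[{"dx":3.27,"dy":-4.23,"dz":-0.13,"wx":0,"wy":0,"wz":0,"claw":55.0},{"dx":3.27,"dy":-4.23,"dz":-0.13,"wx":0,"wy":0,"wz":0,"claw":55.0},{"dx":3.26,"dy":-4.24,"dz":-0.14,"wx":0,"wy":0,"wz":0,"claw":55.0},{"dx":3.26,"dy":-4.24,"dz":-0.14,"wx":0,"wy":0,"wz":0,"claw":55.0}]
```

```bash
python3 -m handwheel '[{"dx":3.25,"dy":-4.25,"dz":-0.2,"wx":0,"wy":0,"wz":0,"claw":60},{"dx":3.25,"dy":-4.25,"dz":0,"wx":0,"wy":0,"wz":0,"claw":60},{"dx":3.25,"dy":-4.25,"dz":0,"wx":0,"wy":0,"wz":0,"claw":60},{"dx":3.2,"dy":-4.25,"dz":0,"wx":0,"wy":0,"wz":0,"claw":60},{"dx":0,"dy":0,"dz":0,"wx":0,"wy":0,"wz":0,"claw":60},{"dx":0,"dy":0,"dz":0,"wx":0,"wy":0,"wz":0,"claw":60}]'; python3 go.py 0.367 0.257 0.102 0.032 0 60
```

```text
clock: 37.17
position: [0.3694, 0.2577, 0.1765]
tool_rot: [3.141, 0.001, -3.106]
force: [-0.3, 1.4, -0.6]
grip_width: 0.0513
finger_force: 0.0
t 37.17 p [0.3694 0.2577 0.1765] rot [ 3.141e+00  1.000e-03 -3.106e+00] q [-0.65  0.33 -0.11  2.09  0.05  0.72  0.81] n 2
[{"dx":0.13,"dy":-0.03,"dz":3.73,"wx":0,"wy":0,"wz":0,"claw":60.0},{"dx":0.12,"dy":-0.03,"dz":3.73,"wx":0,"wy":0,"wz":0,"claw":60.0}]
```

```bash
python3 -m handwheel '[{"dx":0.25,"dy":-0.05,"dz":3.8,"wx":0,"wy":0,"wz":0,"claw":60},{"dx":0,"dy":0,"dz":3.5,"wx":0,"wy":0,"wz":0,"claw":60},{"dx":0,"dy":0,"dz":0,"wx":0,"wy":0,"wz":0,"claw":5},{"dx":0,"dy":0,"dz":0,"wx":0,"wy":0,"wz":0,"claw":5},{"dx":0,"dy":0,"dz":0,"wx":0,"wy":0,"wz":0,"claw":5},{"dx":0,"dy":0,"dz":0,"wx":0,"wy":0,"wz":0,"claw":5}]' 30
```

```text
clock: 37.92
position: [0.3672, 0.2576, 0.1043]
tool_rot: [3.14, 0.002, -3.106]
force: [1.2, 6.5, -6.4]
grip_width: 0.0138
finger_force: 32.5
```

```bash
python3 -m handwheel '[{"dx":-0.8,"dy":0,"dz":0,"wx":0,"wy":0,"wz":0,"claw":5},{"dx":-0.8,"dy":0,"dz":0,"wx":0,"wy":0,"wz":0,"claw":5},{"dx":-0.8,"dy":0,"dz":0,"wx":0,"wy":0,"wz":0,"claw":5},{"dx":-0.5,"dy":0,"dz":0,"wx":0,"wy":0,"wz":0,"claw":5},{"dx":-0.3,"dy":0,"dz":0,"wx":0,"wy":0,"wz":0,"claw":5},{"dx":-0.1,"dy":0,"dz":0,"wx":0,"wy":0,"wz":0,"claw":5},{"dx":0,"dy":0,"dz":0,"wx":0,"wy":0,"wz":0,"claw":5}]'
```

```text
clock: 38.8
position: [0.3992, 0.2587, 0.1043]
tool_rot: [3.14, 0.0, -3.106]
force: [-6.5, 5.3, 0.6]
grip_width: 0.0136
finger_force: 33.4
```

```bash
python3 -m handwheel '[{"dx":-0.2,"dy":0,"dz":0,"wx":0,"wy":0,"wz":0,"claw":5},{"dx":0,"dy":0,"dz":0,"wx":0,"wy":0,"wz":0,"claw":5}]';python3 -m handwheel '[{"dx":0.2,"dy":0,"dz":0,"wx":0,"wy":0,"wz":0,"claw":5},{"dx":0,"dy":0,"dz":0,"wx":0,"wy":0,"wz":0,"claw":50},{"dx":0,"dy":0,"dz":0,"wx":0,"wy":0,"wz":0,"claw":60},{"dx":0,"dy":0,"dz":-5,"wx":0,"wy":0,"wz":0,"claw":60},{"dx":0,"dy":0,"dz":-5,"wx":0,"wy":0,"wz":0,"claw":60},{"dx":0,"dy":-5,"dz":-1,"wx":0,"wy":0,"wz":0,"claw":60},{"dx":0,"dy":-5,"dz":0,"wx":0,"wy":0,"wz":0,"claw":60},{"dx":0,"dy":-5,"dz":0,"wx":0,"wy":0,"wz":0,"claw":60}]';python3 -m handwheel '[{"dx":-1,"dy":-5,"dz":0,"wx":0,"wy":0,"wz":0,"claw":60},{"dx":-1,"dy":-5,"dz":0,"wx":0,"wy":0,"wz":0,"claw":60},{"dx":-1,"dy":-5,"dz":0,"wx":0,"wy":0,"wz":0,"claw":60},{"dx":0,"dy":-5,"dz":0,"wx":0,"wy":0,"wz":0,"claw":60},{"dx":0,"dy":-5,"dz":0,"wx":0,"wy":0,"wz":0,"claw":60},{"dx":0,"dy":-5,"dz":0,"wx":0,"wy":0,"wz":0,"claw":60}]'; python3 lk.py fin
```

```text
clock: 39.05
position: [0.3992, 0.2587, 0.1042]
tool_rot: [3.141, -0.003, -3.105]
force: [-22.5, 4.5, 13.4]
grip_width: 0.0134
finger_force: 35.3
clock: 40.05
position: [0.405, 0.1062, 0.2139]
tool_rot: [3.141, 0.001, -3.107]
force: [1.3, -0.4, 0.6]
grip_width: 0.0514
finger_force: 0.0
clock: 40.8
position: [0.4453, -0.1928, 0.2137]
tool_rot: [-3.141, 0.001, -3.107]
force: [1.5, -0.2, 0.2]
grip_width: 0.0513
finger_force: 0.0
```

View pics/fin.png

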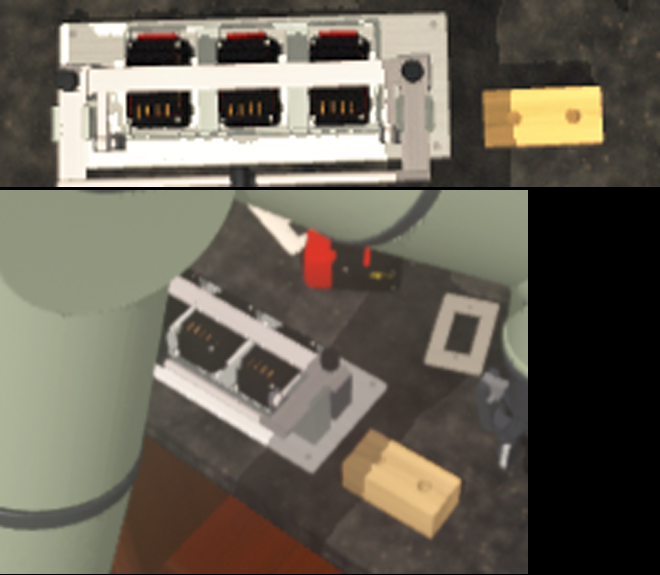

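```bash
python3 -c "
from workcell import job_done
print(job_done())"
```

```text
the job is handed in; nothing more can be done
None
```

I handed the job in at about 41 s on the robot's clock; no verdict came back. All three packs are in their bays, the bar is down, both pins are home and the lock is on its end stop. I never went near the tape measure, line laser or sealant tube.

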